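Gauge the spare mill roll under the bench comparator

TASK

Bring the polished spare roll of the flattening mill into the measuring place of the bench comparator: take up the leather-faced wooden paddle and with it gently roll the roll along the bed, under the comparator's sprung tip, until it meets the two ball stops, and press it home there lightly (about half a kilo; one and a half would mark it). Take the paddle away without disturbing the roll, which must stay under the raised tip so that the dial can be read, and set the paddle down on the bench again, standing on its blade and heel, clear of the bed. Never touch the roll with the gripper, never knock it along, and leave the other things on the bench where they are.

Things in the scene. Friction and masses are not known exactly. Their poses are not given: they have to be found in the camera images.
- mill_roll: The spare mill roll lying across the bed near its open end: polished steel cylinder, barrel diameter 32 mm, length 60 mm, with a stepped journal 20 mm long (17 then 12 mm diameter) at each end, about 0.4 kg. Origin at its centre, own y along its axis (x, z turn as it rolls). Centre 16 mm above the bed's face, 46 mm above the bench. Rolls at about 0.2 N.
- bed: Gauging bed, a fixed dark iron slab 340 mm long (own x) x 92 wide (y). Origin on the bench under its middle; x is the way to push the roll, z up. Its bright face is 30 mm above the bench, between two lips 5 mm higher (inner sides y = +-31.5, outer +-46 mm); the roll's barrel runs between them, its journals pass over them.
- bed_far_end (a point): Middle of the bed's +x end, on the face (x = +170 mm). Towards this end the comparator is clamped on the bed: iron foot, column, arm, dial, and two rigid ball-ended stop pins 38 mm apart at the height of the roll's axis. It is set anew each time and NOT measured: the roll touches the stops with its centre anywhere from x = +51 to +101 mm on the bed; find them by feel.
- bed_open_end (a point): Middle of the bed's -x end, on the face (x = -170 mm). Nothing closes this end. Free height over the bed: ahead of the stops only the spindle (ball tip, 8 mm diameter) hangs down to 28 mm above the face, over the roll's last place; the arm that holds it is at 58 mm and the dial (57 mm across) at 75 mm above the face and higher.
- spindle (a joint): Lift of the sprung spindle with the ball tip, m: 0 until the roll comes, about 0.0037 with the roll under it. The tip begins to ride up when the roll is 12 mm short of it; the stops hold the roll 1 mm past it. Spring 0.8 N at 0, 1.2 N at 4 mm: the roll needs a push of up to about 2 N to pass under; force that grows beyond that without travel is the stops.
- paddle: Push paddle of pale beech, 190 mm long, 90 g, standing left of the bed like a small bridge: handle along own x, 16 mm wide, 18 high, mid-height 26 mm; at +x an upright blade 46 wide x 36 mm high, its flat brown leather face 95 mm ahead of the origin, towards the bed; at -x a heel (x -71 to -93 mm). Origin midway along it on the underside, the plane on which blade and heel stand; z up.
- paddle_grip (a point): A good place to grip the paddle across its handle (16 mm wide) from above: 20 mm behind its origin, 26 mm above its underside, 115 mm behind the leather face. The handle is free underneath (17 mm) between blade and heel.
- glue_pot: Small round pot with a white lid, 42 mm diameter, 39 mm high, loose, in front of the bed. Origin under its centre. Leave it.
- tweezers: Steel tweezers, 134 x 32 x 9 mm, lying loose in front of the bed. Origin under the middle. Leave them.
- die: Black stamping die, 41 x 43 x 38 mm block, loose, at the left behind the paddle. Origin under its centre. Leave it.
- pliers: Flat-nose pliers with red grips, 172 x 68 x 11 mm, lying loose at the right front. Origin under the middle. Leave them.

How it is judged:
By the outcome, as a careful person would: the job done as asked, in the order asked, and still so for the second after the job is handed in, with the robot touching nothing.
It also fails if it takes over 64 s, if anything falls off the work surface, if the arm or the gripper's body presses on something with over 40 N, if the wrist force passes 120 N, or if a joint passes its speed limit or range.

ROBOT

A 6-joint arm with a two-finger parallel gripper is mounted at the origin on a cart in front of the work surface, level with it; the furniture and walls round the work are solid. World frame = base frame: x ahead of the robot, y to its left, z up, the work surface at z = 0. Lengths are in m, angles in degrees, forces in N, time in s.
With the tool pointing down it reaches from about 0.375 to 0.9 m from the base axis. Payload 3.1 kg.
Tool frame: the origin (TCP) lies at the very end of the fingers, on their centre line; the grasp point (between the pads) lies 19 mm behind it; z points along the fingers, y is the line along which they close (so a half turn about z gives the same grasp; the last joint's range is limited). The gripper opens to 87 mm and grips with 3 to 60 N. Pads are 19 mm wide; open, the fingers measure 117 mm over their backs; the gripper's body (75 mm by 190 mm) begins 51 mm behind the grasp point.
Start: joints at [-10.227, 30.224, 82.088, -0, 67.689, -10.227], TCP at [0.625, 0, 0.196] pointing down, gripper open.
Joint ranges: [-176.69, 176.69], [-43.24, 126.21], [12.49, 139.97], [-82, 262], [0, 151.66], [-163.58, 163.58]. Speed limits (degrees/s): [159.86, 159.86, 180, 180, 180, 180].

INTERFACE

Orientations are given as a 3x3 rotation matrix whose columns are the frame's x, y, z axes.
In Python, from rig import * gives the robot as it stands.
- The arm moves only by the tool jog_arm, never from a script. Its arguments are lists of equal length, an entry for each row: "delta_pos": the shift along the world's x, y, z in cm, a list of three; "turn": the turn about the world's z in degrees; "grip": the closure, from 0 (fully open) to 1 (shut). In form: {"delta_pos": [[x, y, z], ...], "turn": [turn, ...], "grip": [grip, ...]}. A call has 1 to 12 rows; each row is the pose to reach, as a shift and turn from the pose commanded when the call began; what a row does not reach only later rows make up. A row lasts 1/8 s, in which the tool goes at most 62.5 mm and 10.7 degrees, less where a joint would pass 70% of its speed; a pose out of reach is approached as far as the arm can. A call with a gripper value outside its range is refused whole. The fingers move at their own pace and stop on an object; the grip force is fixed at half the most. Time passes only in rows, so rows that repeat a pose let the fingers close. It gives the time, the measured TCP pose, the force, the opening and the grip force at its end, in the units of the state.
- read_state(): the state, without advancing time (a new reading comes with each control period).
- capture(name): name is "scene" or "side" or "wrist"; returns a dict with "color" (420x560x3 uint8, blue, green, red), "fovy" (degrees; the focal length in pixels is half the picture's height over the tangent of half this angle, whatever the lens; pixels are square), "cx", "cy" (the principal point, pixels), "k1" (the pictures are not rectified: a ray, as slopes to the right and down, at radius r is drawn at 1 + k1 r^2 times it, then the intrinsics apply), "camera_from_world" (4x4, takes a point from world to camera coordinates). Camera axes: x right, y up, looking along -z (the intrinsics and any distortion apply to the point x, -y, -z); pixel columns grow to the right and rows downward; lengths in m; the calibration is good to about 2 mm. A picture is of the moment at which its call begins. There is no depth.
- hand_in(): hands the job in; it is judged then, once.
The state is a dict: "time_s": time; "joint_positions": joint angles; "qvel": joint speeds; "tau": joint torques, N m; "position": TCP position; "tcp_rot": TCP orientation; "force": force on the tool from outside, world axes, zero at the start; "moment": the same for the moment, N m; "opening": opening from 0.0 (shut) to 1.0 (fully open); "grasp_force": force on a finger pad.
Only numpy, scipy, OpenCV 4.12 (cv2) and the standard library are available. Lean on these libraries where they do the work, as an engineer would, in place of code of your own. Each camera call takes 0.05 s, during which the arm holds its last target. There are 200 camera calls.

## Working session

There is one attempt and no reset: what is moved stays moved. The work goes in short steps, Python scripts to look and compute and a tool call to move; the robot and the scene stay as the last step left them, time stands still between calls to the robot, and variables do not carry over. Pictures are saved under pics/ and viewed, at most 10 in all, crops included, and the job is handed in when it is done.

Besides the shell and the picture viewer there is one more tool, called after "Emit:" as a command line: name --pt "numbers of a row" for each row, then --argument value for the rest. jog_arm: Moves the arm, as the interface text tells. Its arguments: {"type":"object","properties":{"delta_pos":{"type":"array"},"turn":{"type":"array"},"grip":{"type":"array"}},"required":["delta_pos","turn","grip"]}

```bash
mkdir -p pics
cat > h.py <<'E'
from rig import *
import numpy as np, cv2
def K(c):
    f=210/np.tan(np.radians(c["fovy"])/2)
    return np.array([[f,0,c["cx"]],[0,f,c["cy"]],[0,0,1.]])
def ray(c,uv):
    p=cv2.undistortPoints(np.array(uv,float).reshape(-1,1,2),K(c),np.array([c["k1"],0,0,0.])).reshape(-1,2)
    T=np.array(c["camera_from_world"]); R,t=T[:3,:3],T[:3,3]
    d=np.c_[p[:,0],-p[:,1],-np.ones(len(p))]@R
    return -R.T@t,d
def onplane(c,uv,z):
    o,d=ray(c,uv); return o+d*((z-o[2])/d[:,2])[:,None]
def proj(c,X):
    T=np.array(c["camera_from_world"]); q=np.atleast_2d(X)@T[:3,:3].T+T[:3,3]
    q=np.c_[q[:,0],-q[:,1],-q[:,2]]; 
    return cv2.projectPoints(q,np.zeros(3),np.zeros(3),K(c),np.array([c["k1"],0,0,0.]))[0].reshape(-1,2)
E
python3 - <<'E'
from h import *
import pickle
cs={n:capture(n) for n in("scene","side","wrist")}
pickle.dump(cs,open("c0.pkl","wb"))
for n,c in cs.items():
    cv2.imwrite(f"pics/{n}0.png",c["color"]); T=np.array(c["camera_from_world"]); print(n,c["fovy"],c["k1"],-T[:3,:3].T@T[:3,3],T[2,:3])
s=read_state();print(s["time_s"],s["position"],s["force"],np.round(s["tcp_rot"],3).tolist())
E
```

```text
scene 44.30773981482985 -0.11952662851554299 [ 0.07167681 -0.68159293  1.02853005] [-0.32989706 -0.57923358  0.74542363]
side 50.155162036209276 -0.022667085042789255 [0.07273819 1.06334174 0.51413826] [-0.38416196  0.84850224  0.3639554 ]
wrist 68.49007991582624 -0.05988307947258125 [0.62533673 0.06942147 0.383186  ] [0.00161761 0.25295585 0.96747647]
0.15 [6.24398191e-01 1.42578467e-04 1.95407113e-01] [0.02209321 0.09860782 0.46896915] [[-0.0, 1.0, -0.002], [1.0, 0.0, 0.0], [0.0, -0.002, -1.0]]
```

View pics/scene0.png

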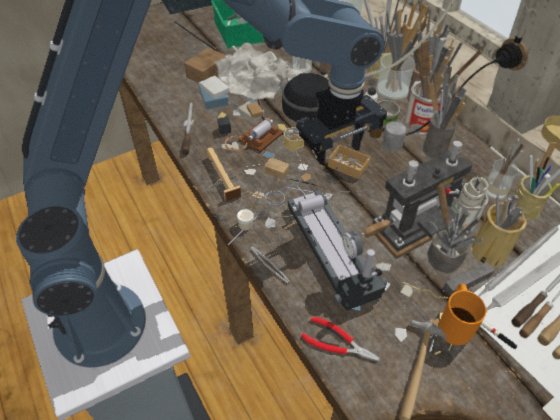

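View pics/side0.png

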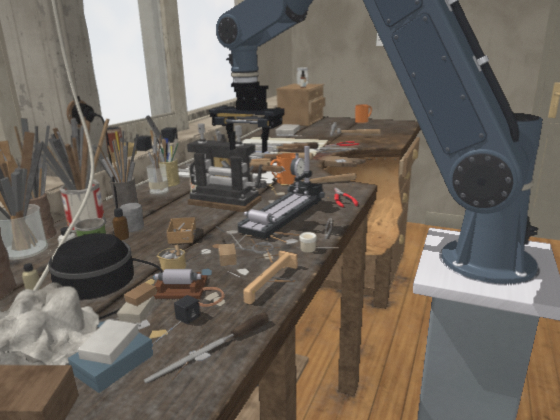

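View pics/wrist0.png

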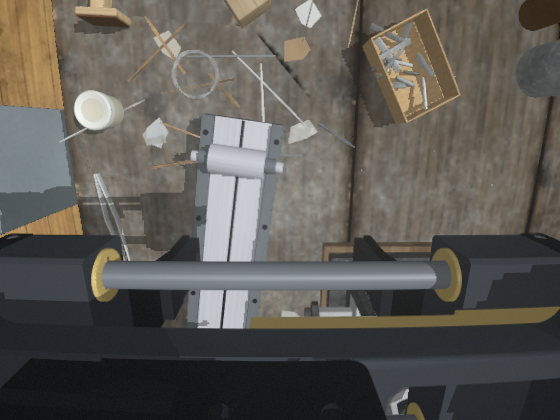

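The scene view shows the bed running from (305,200) to (365,295), with the roll at (313,203) and the paddle from (212,152) to (232,195). In the side view the paddle runs from (250,292) to (295,260). In the wrist view the bed's open end is at about (242,118), the roll at (238,160) and the paddle's blade at (103,13). The push direction is roughly −y.

Run:
```python
from h import *
import pickle
cs=pickle.load(open("c0.pkl","rb"))
a=cs["scene"]["color"][140:310,195:395]; b=cs["side"]["color"][170:310,225:365]
A=cv2.resize(a,None,fx=2.3,fy=2.3,interpolation=cv2.INTER_CUBIC)   # 460x391
B=cv2.resize(b,None,fx=2.4,fy=2.4,interpolation=cv2.INTER_CUBIC)   # 336
o=np.zeros((400,800,3),np.uint8); o[:A.shape[0],:A.shape[1]]=A; o[:B.shape[0],462:462+B.shape[1]]=B
cv2.imwrite("pics/z1.png",o)
def mask(c,roi):
    h=cv2.cvtColor(c["color"],cv2.COLOR_BGR2HSV); m=cv2.inRange(h,(8,80,110),(25,190,255)); z=np.zeros_like(m); x0,y0,x1,y1=roi; z[y0:y1,x0:x1]=m[y0:y1,x0:x1]
    n,l,s,_=cv2.connectedComponentsWithStats(z); i=1+np.argmax(s[1:,4]); return (l==i).astype(np.uint8),s[i]
for n,roi in(("scene",(203,143,245,205)),("side",(235,245,305,305))):
    m,s=mask(cs[n],roi); ct=max(cv2.findContours(m,0,2)[0],key=cv2.contourArea)
    print(n,s,cv2.approxPolyDP(ct,1.5,True).reshape(-1,2).tolist())
# wrist: bed corners guess, on plane z=.035
w=cs["wrist"]
print(onplane(w,[(206,115),(284,124),(241,119)],.035)[:,:2].round(4))
print(onplane(w,[(207,146),(266,150),(207,174),(266,178),(192,158),(282,168)],.046)[:,:2].round(4))
print("scene floor pts",onplane(cs["scene"],[(210,152),(232,195)],.03).round(3))
```

```text
scene [207 147  34  49 382] [[207, 148], [207, 156], [213, 161], [227, 188], [224, 190], [224, 195], [225, 192], [240, 187], [232, 185], [214, 150], [211, 147]]
side [243 251  55  53 816] [[296, 254], [279, 251], [279, 258], [273, 263], [269, 255], [273, 263], [244, 288], [244, 301], [251, 303], [254, 299], [254, 292], [281, 267], [296, 267]]
[[0.5482 0.0831]
 [0.6333 0.0734]
 [0.5864 0.0787]]
[[0.5502 0.0503]
 [0.6139 0.0459]
 [0.5486 0.0199]
 [0.6136 0.0154]
 [0.533  0.0375]
 [0.6312 0.0265]]
scene floor pts [[0.445 0.354 0.03 ]
 [0.424 0.173 0.03 ]]
```

View pics/z1.png

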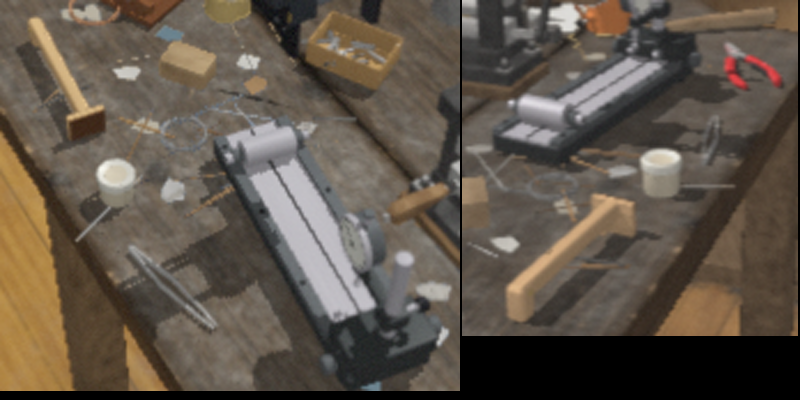

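The zoomed crops confirm the layout. The paddle stands at about x=0.435, y=0.17–0.36 with its blade towards the bed, and the roll lies at the open end. The glue pot and tweezers are in front of the bed. Next I'll go up over the paddle for one wide wrist view of the paddle and the bed.

Emit:
jog_arm --pt "-3 3 2" --pt "-6 6 4" --pt "-9 9 6" --pt "-12 12 8" --pt "-15 15 10" --pt "-15 15 10" --pt "-15 15 10" --turn '[0, 0, 0, 0, 0, 0, 0]' --grip '[0, 0, 0, 0, 0.3, 0.3, 0.3]'

```text
time_s: 1.02
position: [0.4752, 0.1499, 0.296]
tcp_rot: [[-0.0, 1.0, 0.0], [1.0, 0.0, -0.0], [-0.0, 0.0, -1.0]]
force: [-0.2, -0.4, 0.6]
opening: 0.753
grasp_force: 0.0
```

Run:
```python
from h import *
import pickle
c=capture("wrist"); pickle.dump(c,open("c1.pkl","wb"))
cv2.imwrite("pics/w1.png",cv2.resize(c["color"],(800,600),interpolation=cv2.INTER_CUBIC))
s=read_state();print(s["time_s"],s["position"],s["opening"])
```

```text
1.075 [0.47534381 0.14953146 0.29564729] 0.7323399508384771
```

View pics/w1.png

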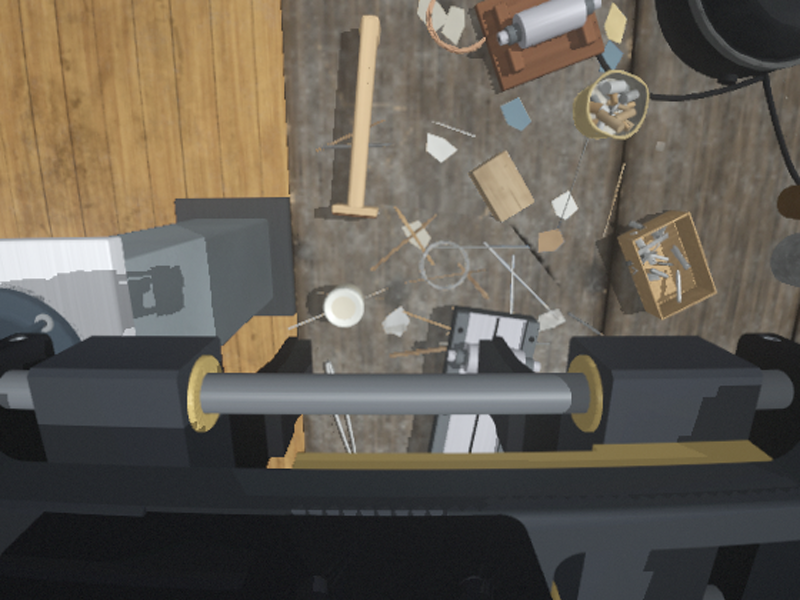

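The 800 px wrist view shows the paddle's handle from (370,16) to (357,210), with the blade's top from (332,210) to (379,211). The bed's open end has corners near (455,307) and (538,317), and the pot is at (344,306).

Run:
```python
from h import *
import pickle
c=pickle.load(open("c1.pkl","rb"))
h=cv2.cvtColor(c["color"],cv2.COLOR_BGR2HSV); m=cv2.inRange(h,(8,60,120),(25,190,255)); z=np.zeros_like(m); z[5:155,228:272]=m[5:155,228:272]
n,l,s,_=cv2.connectedComponentsWithStats(z); i=1+np.argmax(s[1:,4]); m=l==i; print(s[i])
L=[];Rr=[]
for r in range(22,138,4):
    x=np.where(m[r])[0]; L.append((x.min()-.5,r)); Rr.append((x.max()+.5,r))
for r in (12,13,14,15,22,60,100,138,140,142,143,144,145,146,147,148,149,150,151): 
    x=np.where(m[r])[0]; print(r,(x.min(),x.max()) if len(x) else None,end=' ')
print()
PL,PR=onplane(c,L,.035)[:,:2],onplane(c,Rr,.035)[:,:2]
for P in(PL,PR):
    k=np.polyfit(P[:,1],P[:,0],1); print("edge x at y=.25",np.polyval(k,.25),"slope deg",np.degrees(np.arctan(k[0])),"resid",np.std(P[:,0]-np.polyval(k,P[:,1])))
print("rear",onplane(c,[(259,10.5)],.035)); print("blade top",onplane(c,[(232,145),(265,146),(232,150),(265,151)],.036))
# bed edges from c0 wrist and scene
w=pickle.load(open("c0.pkl","rb"))["wrist"]
g=w["color"]; 
for r in(200,210,220,230): print(r,g[r,185:300:1].mean(axis=1).astype(int).tolist()) if r in(210,230) else 0
print("bed end c1",onplane(c,np.array([(455,307),(538,317)])*.7,.035))
```

```text
[ 229   10   41  143 1962]
12 (np.int64(253), np.int64(264)) 13 (np.int64(252), np.int64(265)) 14 (np.int64(252), np.int64(265)) 15 (np.int64(252), np.int64(265)) 22 (np.int64(252), np.int64(265)) 60 (np.int64(249), np.int64(261)) 100 (np.int64(229), np.int64(257)) 138 (np.int64(243), np.int64(254)) 140 (np.int64(243), np.int64(254)) 142 (np.int64(236), np.int64(254)) 143 (np.int64(233), np.int64(254)) 144 (np.int64(232), np.int64(260)) 145 (np.int64(232), np.int64(264)) 146 (np.int64(232), np.int64(264)) 147 (np.int64(232), np.int64(264)) 148 (np.int64(232), np.int64(264)) 149 (np.int64(233), np.int64(263)) 150 (np.int64(242), np.int64(263)) 151 (np.int64(258), np.int64(263)) 
edge x at y=.25 0.43216930938267756 slope deg 6.134224653672412 resid 0.0031083679354902308
edge x at y=.25 0.4504246638520427 slope deg 5.810602303220939 resid 0.0014394421289069517
rear [[0.45322823 0.37047998 0.035     ]]
blade top [[0.41294464 0.19482911 0.036     ]
 [0.46012822 0.19337836 0.036     ]
 [0.41272117 0.18775583 0.036     ]
 [0.460079   0.18630273 0.036     ]]
210 [77, 79, 75, 75, 77, 78, 80, 
[... 474 characters left out ...]
 133, 129, 127, 125, 122, 121, 121, 122, 125, 129]
230 [83, 86, 89, 88, 90, 91, 86, 81, 83, 83, 85, 90, 124, 123, 123, 122, 124, 122, 121, 123, 166, 200, 198, 200, 202, 202, 202, 198, 201, 201, 200, 202, 202, 202, 202, 203, 204, 203, 204, 203, 203, 206, 205, 203, 181, 88, 65, 127, 185, 201, 204, 206, 204, 203, 202, 204, 204, 205, 203, 203, 203, 203, 202, 204, 203, 201, 201, 200, 200, 201, 183, 141, 130, 113, 124, 125, 127, 127, 123, 114, 118, 126, 126, 125, 124, 132, 138, 135, 130, 128, 129, 129, 126, 121, 122, 122, 121, 121, 117, 116, 119, 124, 126, 124, 121, 121, 120, 119, 120, 121, 122, 123, 124, 121, 120]
bed end c1 [[0.54036537 0.09080349 0.035     ]
 [0.63017438 0.07969548 0.035     ]]
```

Run:
```python
from h import *
import pickle
cs=pickle.load(open("c0.pkl","rb"))
w=cs["wrist"]; g=w["color"].mean(axis=2)
E=[[],[],[]]
for r in range(185,232,2):
    x=np.where(g[r,195:275]>165)[0]+195
    d=np.where((g[r,220:250]<110))[0]+220
    E[0].append((x.min()-.5,r));E[1].append((x.max()+.5,r))
    if len(d): E[2].append((d.mean(),r))
for e,y in zip(E,(31.5,-31.5,0)):
    P=onplane(w,e,.03)[:,:2]; k=np.polyfit(P[:,1],P[:,0],1); print("wrist",y,"x at y=0",np.polyval(k,0).round(4),"deg",np.degrees(np.arctan(k[0])).round(2),np.std(P[:,0]-np.polyval(k,P[:,1])).round(5))
# near side lip corner / scene groove line
s=cs["scene"]; gs=s["color"].mean(axis=2)
for r in range(215,275,10): print(r,gs[r,300:370].astype(int).tolist())
for r in range(136,186,4): print(r,g[r,196:284:8].astype(int).tolist())
```

```text
wrist 31.5 x at y=0 0.5456 deg 7.49 0.00037
wrist -31.5 x at y=0 0.6059 deg 6.44 0.00034
wrist 0 x at y=0 0.5772 deg 8.06 0.00032
215 [73, 78, 110, 123, 128, 139, 147, 178, 153, 183, 188, 191, 191, 188, 143, 94, 138, 187, 193, 194, 193, 193, 193, 194, 192, 192, 185, 145, 121, 83, 104, 108, 110, 109, 113, 114, 115, 118, 120, 128, 127, 128, 125, 117, 114, 116, 120, 115, 122, 123, 125, 124, 121, 118, 113, 112, 106, 110, 114, 117, 119, 118, 112, 106, 98, 94, 88, 85, 75, 64]
225 [40, 57, 84, 104, 110, 109, 111, 119, 155, 186, 192, 192, 190, 192, 191, 193, 194, 193, 195, 188, 144, 99, 140, 188, 194, 194, 194, 194, 194, 194, 193, 192, 190, 183, 140, 87, 99, 111, 114, 114, 111, 112, 114, 120, 125, 121, 119, 114, 116, 118, 119, 114, 110, 112, 114, 116, 117, 111, 108, 109, 113, 116, 116, 112, 103, 100, 103, 95, 83, 85]
235 [64, 59, 62, 56, 41, 39, 45, 61, 63, 76, 102, 109, 112, 132, 186, 190, 190, 191, 190, 192, 192, 193, 193, 193, 193, 186, 143, 104, 143, 188, 193, 192, 192, 193, 191, 191, 191, 191, 189, 178, 127, 99, 100, 113, 118, 95, 124, 155, 177, 178, 160, 116, 105, 103, 99, 99, 105, 115
[... 1101 characters left out ...]

140 [88, 120, 107, 204, 202, 206, 204, 205, 205, 143, 69]
144 [86, 121, 160, 184, 200, 206, 204, 205, 205, 130, 83]
148 [83, 88, 187, 182, 177, 166, 154, 193, 205, 120, 124]
152 [180, 115, 197, 195, 192, 188, 184, 178, 172, 111, 123]
156 [146, 90, 206, 205, 203, 201, 198, 195, 192, 117, 126]
160 [127, 88, 198, 200, 202, 205, 206, 205, 202, 115, 117]
164 [82, 81, 187, 189, 191, 197, 202, 203, 206, 125, 179]
168 [77, 86, 167, 174, 179, 185, 191, 194, 198, 120, 194]
172 [86, 87, 132, 143, 156, 168, 177, 182, 187, 97, 131]
176 [84, 122, 204, 202, 176, 92, 143, 157, 168, 124, 124]
180 [89, 124, 203, 202, 202, 70, 206, 206, 183, 124, 121]
184 [116, 124, 203, 203, 204, 70, 205, 205, 185, 124, 129]
```

Emit:
jog_arm --pt "-1 5 -3" --pt "-2 10 -7" --pt "-2.8 14.9 -12" --pt "-2.8 14.9 -16" --pt "-2.8 14.9 -20" --pt "-2.8 14.9 -20" --pt "-2.8 14.9 -20" --turn '[-2, -4, -6, -6, -6, -6, -6]' --grip '[0.3, 0.3, 0.3, 0.3, 0.3, 0.3, 0.3]'

```text
time_s: 1.95
position: [0.4484, 0.2988, 0.0966]
tcp_rot: [[0.106, 0.994, 0.001], [0.994, -0.106, 0.0], [0.0, 0.001, -1.0]]
force: [0.4, 0.4, 1.6]
opening: 0.701
grasp_force: 0.0
```

Run:
```python
from h import *
import pickle
cs=pickle.load(open("c0.pkl","rb"))
s=cs["scene"]; gs=s["color"].mean(axis=2)
def cen(r,a,b):
    v=np.clip(190-gs[r,a:b],0,None); return (v*np.arange(a,b)).sum()/v.sum()
E=[]; 
for r in range(213,270,2):
    x=300+np.interp(r,[215,265],[15,45]); E.append((cen(r,int(round(x))-3,int(round(x))+4),r))
P=onplane(s,E,.03)[:,:2]; k=np.polyfit(P[:,1],P[:,0],1); print("scene groove x(y=0)",np.polyval(k,0),"deg",np.degrees(np.arctan(k[0])),np.std(P[:,0]-np.polyval(k,P[:,1])),P[[0,-1]])
w=cs["wrist"]; g=w["color"].mean(axis=2); E=[]
for r in range(184,232,2):
    x=np.argmin(g[r,225:245])+225; v=np.clip(190-g[r,x-3:x+4],0,None); E.append(((v*np.arange(x-3,x+4)).sum()/v.sum(),r))
P=onplane(w,E,.03)[:,:2]; k=np.polyfit(P[:,1],P[:,0],1); print("wrist groove",np.polyval(k,0),np.degrees(np.arctan(k[0])),P[[0,-1]])
# roll outline: near/far silhouette at barrel columns -> tangent, z~.046
print(onplane(w,[(237,147.5),(237,176)],.046)[:,:2])
c=capture("wrist"); cv2.imwrite("pics/w2.png",c["color"])
```

```text
scene groove x(y=0) 0.5739604234676736 deg 7.935179768851151 0.0002548856383940193 [[ 0.57470868  0.0126671 ]
 [ 0.54968824 -0.17188981]]
wrist groove 0.5772491092883278 7.949967782085909 [[ 0.57797363  0.00582774]
 [ 0.57012867 -0.05047478]]
[[0.58258841 0.04863082]
 [0.58169225 0.01764668]]
```

View pics/w2.png

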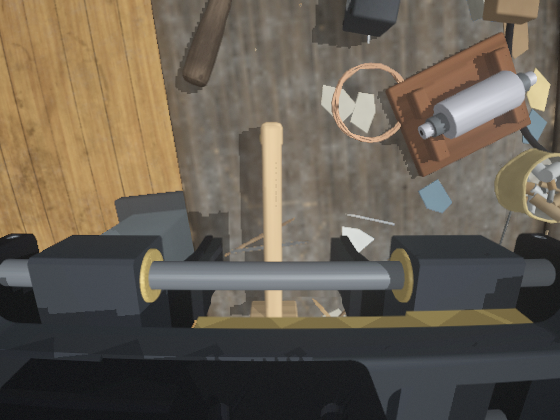

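The wrist view shows the handle running straight down the image at col 272, from its heel at (271,125), between open fingers centred near col 279. I'll get the exact offset before going down.

Run:
```python
from h import *
c=capture("wrist"); print(c["cx"])
h=cv2.cvtColor(c["color"],cv2.COLOR_BGR2HSV); m=cv2.inRange(h,(8,60,120),(25,190,255))
E=[]
for r in range(150,255,5):
    x=np.where(m[r,250:295])[0]+250; x=x[abs(x-272)<12]; E.append((np.median(x),r))
P=onplane(c,E,.035)[:,:2]; k=np.polyfit(P[:,1],P[:,0],1); print(np.polyval(k,.299),np.degrees(np.arctan(k[0])),onplane(c,[(271,124)],.035)); print(read_state()["position"])
```

```text
276.0655493087304
0.4456697114123838 5.977223955363734 [[0.45325003 0.37119695 0.035     ]]
[0.44881253 0.29921099 0.0977883 ]
```

Emit:
jog_arm --pt "-0.3 0 -3" --pt "-0.3 0 -6" --pt "-0.3 0 -8" --pt "-0.3 0 -8.8" --pt "-0.3 0 -8.8" --pt "-0.3 0 -8.8" --pt "-0.3 0 -8.8" --pt "-0.3 0 -8.8" --pt "-0.3 0 -8.8" --pt "-0.3 0 -8.8" --turn '[0, 0, 0, 0, 0, 0, 0, 0, 0, 0]' --grip '[0.3, 0.3, 0.3, 0.3, 0.3, 1, 1, 1, 1, 1]'

```text
time_s: 3.3
position: [0.4439, 0.299, 0.0082]
tcp_rot: [[0.104, 0.995, -0.0], [0.995, -0.104, -0.0], [-0.0, -0.0, -1.0]]
force: [-0.1, 0.6, 0.1]
opening: 0.219
grasp_force: 0.0
```

Emit:
jog_arm --pt "0 0 0" --pt "0 0 0" --pt "0 0 0.3" --pt "0 0 2" --pt "0 0 4" --pt "0 0 7" --pt "0 0 9" --pt "0 0 9" --turn '[0, 0, 0, 0, 0, 0, 0, 0]' --grip '[1, 1, 1, 1, 1, 1, 1, 1]'

```text
time_s: 4.3
position: [0.445, 0.2996, 0.1002]
tcp_rot: [[0.104, 0.995, 0.004], [0.995, -0.104, 0.002], [0.002, 0.004, -1.0]]
force: [0.6, -0.1, -0.2]
opening: 0.006
grasp_force: 0.0
```

Emit:
jog_arm --pt "2 -1.3 0" --pt "5 -3.2 0" --pt "8 -5 0" --pt "11 -7 0" --pt "14 -8.8 0" --pt "15.7 -9.9 0" --pt "15.7 -9.9 0" --pt "15.7 -9.9 0" --pt "15.7 -9.9 -1" --turn '[0, 0, -1, -2, -2, -2, -2, -2, -2]' --grip '[1, 1, 1, 1, 1, 1, 1, 1, 1]'

```text
time_s: 5.42
position: [0.6004, 0.201, 0.0885]
tcp_rot: [[0.138, 0.99, 0.001], [0.99, -0.138, 0.0], [0.0, 0.001, -1.0]]
force: [0.7, -0.4, 0.2]
opening: 0.004
grasp_force: 0.0
```

Run:
```python
from h import *
import pickle
cs={n:capture(n) for n in("scene","side","wrist")}; pickle.dump(cs,open("c3.pkl","wb"))
a=cs["scene"]["color"][130:310,240:400]; b=cs["side"]["color"][150:270,220:340]
o=np.zeros((600,800,3),np.uint8)
A=cv2.resize(a,(400,450),interpolation=cv2.INTER_CUBIC);B=cv2.resize(b,(400,400),interpolation=cv2.INTER_CUBIC)
o[:450,:400]=A;o[:400,400:]=B; W=cv2.resize(cs["wrist"]["color"][190:340,130:430],(400,200)); o[400:,400:]=W
cv2.imwrite("pics/z3.png",o); s=read_state(); print(s["time_s"],s["position"],s["force"],s["opening"],s["grasp_force"],np.round(s["tcp_rot"],4).tolist())
```

```text
5.575 [0.59941696 0.20059282 0.08728216] [-0.43384374 -0.10281219  0.68768607] 0.006556132212918684 0.0 [[0.138, 0.9904, -0.0025], [0.9904, -0.138, -0.0003], [-0.0006, -0.0024, -1.0]]
```

View pics/z3.png

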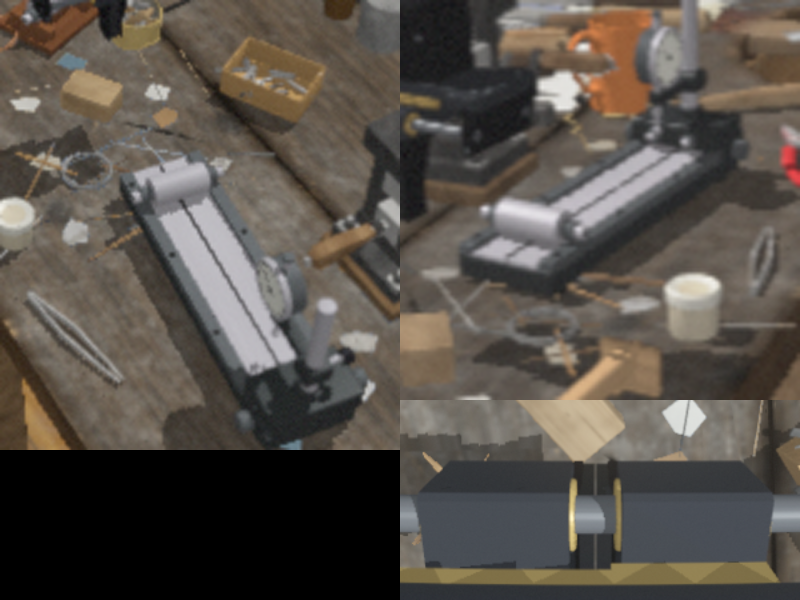

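The grip missed: the fingers closed fully and came up empty. The roll is untouched at crop (180,183). I'll compare the paddle's place with the earlier images.

Run:
```python
from h import *
import pickle
c0=pickle.load(open("c0.pkl","rb"));c3=pickle.load(open("c3.pkl","rb"))
o=np.zeros((600,800,3),np.uint8)
for j,c in enumerate((c0,c3)):
    o[300*j:300*j+300,:400]=cv2.resize(c["side"]["color"][235:310,225:325],(400,300),interpolation=cv2.INTER_CUBIC)
    o[300*j:300*j+300,400:]=cv2.resize(c["scene"]["color"][135:210,180:280],(400,300),interpolation=cv2.INTER_CUBIC)
    for n,roi in(("scene",(203,140,250,205)),("side",(225,240,315,310))):
        h=cv2.cvtColor(c[n]["color"],cv2.COLOR_BGR2HSV); m=cv2.inRange(h,(8,80,110),(25,190,255)); x0,y0,x1,y1=roi; z=np.zeros_like(m); z[y0:y1,x0:x1]=m[y0:y1,x0:x1]
        k,l,s,ce=cv2.connectedComponentsWithStats(z); i=1+np.argmax(s[1:,4]); print(j,n,s[i],ce[i].round(1))
cv2.imwrite("pics/z4.png",o)
```

```text
0 scene [207 147  34  49 382] [220.7 170.1]
0 side [243 251  55  53 816] [269.2 273.9]
1 scene [206 147  33  46 372] [219.5 169.7]
1 side [244 251  54  53 803] [269.9 274.5]
```

View pics/z4.png

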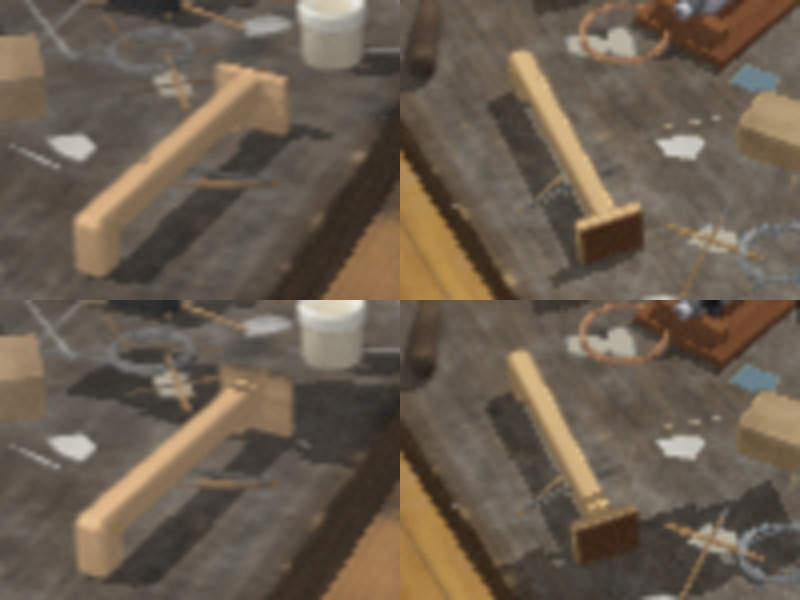

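The paddle has shifted about 2 mm, with its blade end moved slightly towards −x, and it still stands upright. The fingers must have begun lifting before the grip force built up. I'll go back, remeasure, and check the grip force before lifting.

Emit:
jog_arm --pt "-3 2 0.5" --pt "-6.5 4.2 1" --pt "-10 6.5 1" --pt "-13 8.4 1" --pt "-15.7 9.9 1" --pt "-15.7 9.9 1" --pt "-15.7 9.9 1" --pt "-15.7 9.9 1" --turn '[0, 1, 2, 2, 2, 2, 2, 2]' --grip '[0.3, 0.3, 0.3, 0.3, 0.3, 0.3, 0.3, 0.3]'

```text
time_s: 6.58
position: [0.4454, 0.2988, 0.0983]
tcp_rot: [[0.106, 0.994, 0.001], [0.994, -0.106, 0.0], [0.0, 0.001, -1.0]]
force: [0.2, -0.2, -0.1]
opening: 0.692
grasp_force: 0.0
```

Run:
```python
from h import *
c=capture("wrist"); cv2.imwrite("pics/w5.png",c["color"])
h=cv2.cvtColor(c["color"],cv2.COLOR_BGR2HSV); m=cv2.inRange(h,(8,60,120),(25,190,255))
E=[]
for r in range(150,255,5):
    x=np.where(m[r,250:295])[0]+250; x=x[abs(x-272)<14]; E.append((np.median(x),r))
P=onplane(c,E,.035)[:,:2]; k=np.polyfit(P[:,1],P[:,0],1); print(np.polyval(k,.299),np.degrees(np.arctan(k[0])),np.std(P[:,0]-np.polyval(k,P[:,1])))
col=[r for r in range(90,160) if m[r,266:276].sum()>255*5]; print(min(col),onplane(c,[(271,min(col)-.5)],.035)); s=read_state();print(s["position"],s["opening"],s["force"])
```

```text
0.44371724706746457 6.439023158379271 0.0005035578200372767
121 [[0.45005056 0.37357221 0.035     ]]
[0.44526543 0.29868698 0.09821461] 0.6925532244192929 [ 0.33740814 -0.39850289 -0.25619375]
```

Emit:
jog_arm --pt "-0.1 0.2 -3" --pt "-0.1 0.2 -6" --pt "-0.1 0.2 -8" --pt "-0.1 0.2 -9.1" --pt "-0.1 0.2 -9.1" --pt "-0.1 0.2 -9.1" --pt "-0.1 0.2 -9.1" --pt "-0.1 0.2 -9.1" --pt "-0.1 0.2 -9.1" --pt "-0.1 0.2 -9.1" --pt "-0.1 0.2 -9.1" --pt "-0.1 0.2 -9.1" --turn '[0, 0, 0, 0, 0, 0, 0, 0, 0, 0, 0, 0]' --grip '[0.3, 0.3, 0.3, 0.3, 1, 1, 1, 1, 1, 1, 1, 1]'

```text
time_s: 8.12
position: [0.4432, 0.3011, 0.0073]
tcp_rot: [[0.105, 0.995, 0.001], [0.995, -0.105, 0.0], [0.0, 0.001, -1.0]]
force: [0.1, -0.1, 1.6]
opening: 0.163
grasp_force: 30.0
```

Emit:
jog_arm --pt "0 0 0" --pt "0 0 0" --pt "0 0 0" --turn '[0, 0, 0]' --grip '[1, 1, 1]'

```text
time_s: 8.5
position: [0.4433, 0.3011, 0.0073]
tcp_rot: [[0.105, 0.995, 0.001], [0.995, -0.105, 0.0], [0.0, 0.001, -1.0]]
force: [0.7, -0.2, 3.7]
opening: 0.16
grasp_force: 30.0
```

Emit:
jog_arm --pt "0 0 0.2" --pt "0 0 0.4" --pt "0 0 0.4" --turn '[0, 0, 0]' --grip '[1, 1, 1]'

```text
time_s: 8.88
position: [0.4427, 0.301, 0.011]
tcp_rot: [[0.105, 0.995, -0.0], [0.995, -0.105, -0.0], [-0.0, -0.0, -1.0]]
force: [-0.5, -0.3, -1.5]
opening: 0.163
grasp_force: 30.0
```

Run:
```python
from h import *
for i in range(3):
    c=capture("side"); s=read_state(); print(s["time_s"],s["position"],s["force"],s["opening"],s["grasp_force"])
o=cv2.resize(c["color"][225:310,215:325],(770,595),interpolation=cv2.INTER_CUBIC); cv2.imwrite("pics/z6.png",o)
```

```text
8.925 [0.44271389 0.30097711 0.0109964 ] [ 0.07440311  0.73184641 -0.84070921] 0.16582347076826218 29.99870002269745
8.975 [0.44281264 0.30098604 0.01103004] [ 0.46588289 -0.12618693 -0.79362013] 0.15985844997369292 29.998806416988373
9.025 [0.44282341 0.30097648 0.01102188] [ 0.41928177  0.46084354 -0.45096256] 0.15961681461760457 29.99871164560318
```

View pics/z6.png

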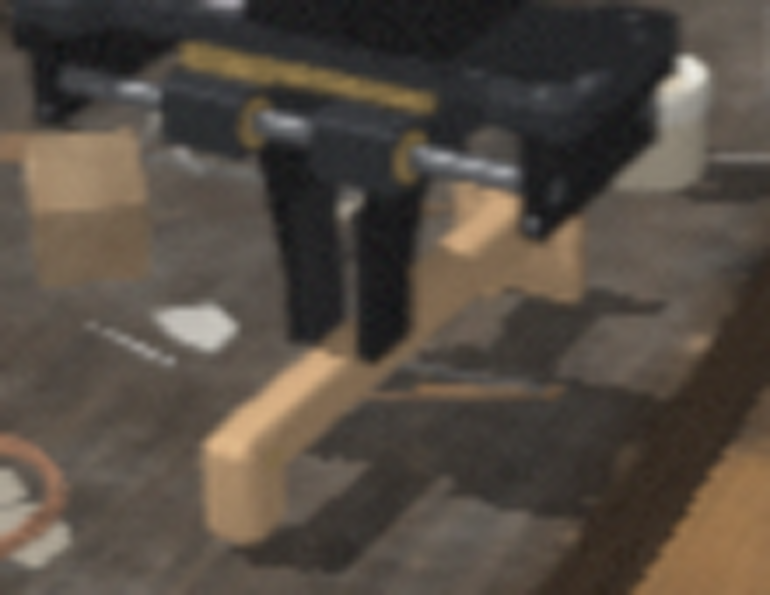

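The side crop shows both fingers at about (350,330) holding the handle firmly and squarely, with the paddle level and just off the bench. The grip reads 30 N. Now I'll carry it to behind the bed's open end.

Emit:
jog_arm --pt "0 0 2" --pt "0 0 5" --pt "1.5 -1 8" --pt "4 -2.5 8" --pt "7 -4.4 8" --pt "10 -6.3 8" --pt "13 -8.2 8" --pt "15.5 -9.6 8" --pt "16.1 -9.9 8" --pt "16.1 -9.9 6" --pt "16.1 -9.9 4" --pt "16.1 -9.9 4" --turn '[0, 0, 0, -0.5, -1, -1.9, -1.9, -1.9, -1.9, -1.9, -1.9, -1.9]' --grip '[1, 1, 1, 1, 1, 1, 1, 1, 1, 1, 1, 1]'

```text
time_s: 10.52
position: [0.6009, 0.2024, 0.0493]
tcp_rot: [[0.137, 0.991, -0.006], [0.991, -0.137, -0.001], [-0.001, -0.006, -1.0]]
force: [-0.9, -0.1, -2.0]
opening: 0.166
grasp_force: 30.0
```

Run:
```python
from h import *
import pickle
cs={n:capture(n) for n in("scene","side")}; pickle.dump(cs,open("c6.pkl","wb"))
a=cs["scene"]["color"][160:280,240:380]; b=cs["side"]["color"][170:270,210:340]
o=np.zeros((600,800,3),np.uint8)
A=cv2.resize(a,(560,480),interpolation=cv2.INTER_CUBIC)
cv2.imwrite("pics/z7.png",A)
cv2.imwrite("pics/z7b.png",cv2.resize(b,None,fx=5,fy=5,interpolation=cv2.INTER_CUBIC))
s=read_state(); print(s["time_s"],s["position"],s["force"],s["grasp_force"],np.round(s["tcp_rot"],4).tolist())
p=np.array(s["position"]); th=np.arcsin(s["tcp_rot"][0][0]); u=np.array([-np.sin(th),-np.cos(th),0]); v=np.array([np.cos(th),-np.sin(th),0])
# predicted blade corners (face): top/bottom
und=p[2]-.0073
F=[np.r_[(p+u*.115+v*sx*.023)[:2],und+h] for sx in(-1,1) for h in(0,.036)]
print(np.round(F,4)); print("scene",proj(cs["scene"],F).round(1).tolist()); print("side",proj(cs["side"],F).round(1).tolist())
for n in cs:
    h=cv2.cvtColor(cs[n]["color"],cv2.COLOR_BGR2HSV); m=cv2.inRange(h,(2,70,50),(25,230,255)); q=proj(cs[n],F); x0,y0=(q.min(0)-12).astype(int);x1,y1=(q.max(0)+12).astype(int)
    z=np.zeros_like(m); z[y0:y1,x0:x1]=m[y0:y1,x0:x1]; ys,xs=np.where(z); print(n,(x0,y0,x1,y1),xs.min(),xs.max(),ys.min(),ys.max())
```

```text
10.625 [0.60326482 0.20257698 0.05133326] [ 0.01502764  0.84515644 -0.50739814] 29.998730421066284 [[0.1368, 0.9906, -0.0008], [0.9906, -0.1368, 0.0001], [-0.0, -0.0008, -1.0]]
[[0.5648 0.0918 0.044 ]
 [0.5648 0.0918 0.08  ]
 [0.6103 0.0855 0.044 ]
 [0.6103 0.0855 0.08  ]]
scene [[293.9, 191.1], [294.2, 181.5], [310.0, 186.2], [310.6, 176.6]]
side [[255.6, 225.0], [255.0, 212.4], [241.4, 221.8], [240.6, 209.4]]
scene (np.int64(281), np.int64(164), np.int64(322), np.int64(203)) 281 321 164 198
side (np.int64(228), np.int64(197), np.int64(267), np.int64(237)) 228 260 197 235
```

Run:
```python
from h import *
import pickle
cs=pickle.load(open("c6.pkl","rb")); c=cs["scene"]
h=cv2.cvtColor(c["color"],cv2.COLOR_BGR2HSV)
print(h[183,302],h[186,302],h[180,302])
m=cv2.inRange(h,(0,90,30),(14,255,140)); z=np.zeros_like(m); z[165:205,280:325]=m[165:205,280:325]
n,l,s,ce=cv2.connectedComponentsWithStats(z)
for i in range(1,n):
    if s[i,4]>20:
        ct=max(cv2.findContours((l==i).astype(np.uint8),0,2)[0],key=cv2.contourArea); print(s[i],ce[i],cv2.approxPolyDP(ct,1.2,True).reshape(-1,2).tolist())
# same for groove line in scene extrapolated to face location
print("groove pt under face (wrist est), scene px",proj(c,[[.5757+.1395*.0886+.0,.0886,.03],[.574+.1395*.0886,.0886,.03]]).round(1))
b=cs["side"]; hb=cv2.cvtColor(b["color"],cv2.COLOR_BGR2HSV)
m=cv2.inRange(hb,(8,80,90),(25,200,255)); m[:190]=0;m[245:]=0;m[:,:205]=0;m[:,285:]=0
n,l,s,ce=cv2.connectedComponentsWithStats(m)
for i in range(1,n):
    if s[i,4]>40:
        ct=max(cv2.findContours((l==i).astype(np.uint8),0,2)[0],key=cv2.contourArea); print("side",s[i],cv2.approxPolyDP(ct,1.2,True).reshape(-1,2).tolist())
```

```text
[ 10 138  61] [ 11 156  59] [ 17 100 191]
[293 180  16  12 118] [300.77118644 185.52542373] [[308, 180], [294, 184], [293, 190], [296, 191], [308, 187]]
groove pt under face (wrist est), scene px [[302.  192.2]
 [301.5 192.4]]
side [205 190  24   7  72] [[205, 190], [205, 193], [207, 194], [211, 193], [228, 196], [226, 194]]
side [205 212  50  33 483] [[254, 215], [240, 212], [240, 216], [231, 222], [230, 227], [225, 231], [222, 231], [221, 228], [205, 235], [205, 244], [211, 244], [210, 243], [213, 240], [239, 225], [245, 224], [254, 226]]
```

Run:
```python
from h import *
import pickle
c0=pickle.load(open("c0.pkl","rb"))["side"]; c6=pickle.load(open("c6.pkl","rb"))["side"]
def pts(g,th,und):
    th=np.radians(th); u=np.array([-np.sin(th),-np.cos(th)]); v=np.array([np.cos(th),-np.sin(th)])
    P=lambda a,b,z: np.r_[np.array(g)+u*a/1000+v*b/1000,und+z/1000]
    return [P(115,-23,36),P(115,23,36),P(115,-23,0),P(103,-23,36),P(103,23,36),P(-73,-8,35),P(-73,8,35),P(-73,-8,0),P(-73,8,0)]
for c,p,roi in((c0,([.446,.2985],6,0),(235,245,305,310)),(c6,([.6033,.2026],7.9,.044),(180,205,260,262))):
    print("pred",proj(c,pts(*p)).round(1).tolist())
    h=cv2.cvtColor(c["color"],cv2.COLOR_BGR2HSV); m=cv2.inRange(h,(8,75,90),(25,200,255)); x0,y0,x1,y1=roi; z=np.zeros_like(m); z[y0:y1,x0:x1]=m[y0:y1,x0:x1]
    n,l,s,ce=cv2.connectedComponentsWithStats(z); i=1+np.argmax(s[1:,4]); ct=max(cv2.findContours((l==i).astype(np.uint8),0,2)[0],key=cv2.contourArea)
    print(s[i],cv2.approxPolyDP(ct,1.,True).reshape(-1,2).tolist())
```

```text
pred [[297.3, 252.4], [280.0, 248.5], [297.4, 266.0], [294.9, 254.5], [277.6, 250.5], [248.4, 289.3], [241.8, 287.3], [249.2, 304.0], [242.7, 302.0]]
[243 251  55  53 851] [[296, 254], [291, 252], [279, 251], [279, 253], [276, 255], [278, 254], [279, 257], [273, 263], [268, 252], [270, 261], [273, 263], [243, 289], [244, 302], [251, 303], [254, 300], [255, 291], [267, 280], [268, 281], [267, 280], [281, 267], [288, 266], [295, 268], [297, 266]]
pred [[255.0, 212.4], [240.7, 209.4], [255.6, 225.0], [252.4, 213.9], [238.0, 210.9], [204.1, 238.6], [198.8, 237.2], [205.4, 252.3], [200.1, 250.8]]
[200 211  56  51 907] [[254, 215], [245, 213], [244, 211], [240, 212], [240, 216], [231, 222], [230, 227], [225, 231], [222, 231], [221, 228], [219, 228], [202, 237], [200, 240], [202, 250], [206, 251], [210, 249], [212, 246], [218, 247], [221, 259], [220, 261], [235, 261], [235, 250], [233, 244], [212, 245], [211, 242], [239, 225], [245, 224], [254, 226]]
```

Emit:
jog_arm --pt "0.1 0 -0.4" --pt "0.15 0 -0.8" --pt "0.15 0 -0.8" --pt "0.1 -0.4 -0.8" --pt "0.04 -0.8 -0.8" --pt "-0.02 -1.2 -0.8" --pt "-0.07 -1.6 -0.8" --pt "-0.13 -2 -0.8" --pt "-0.18 -2.4 -0.8" --pt "-0.21 -2.6 -0.8" --pt "-0.23 -2.7 -0.8" --turn '[0, 0, 0, 0, 0, 0, 0, 0, 0, 0, 0]' --grip '[1, 1, 1, 1, 1, 1, 1, 1, 1, 1, 1]'

```text
time_s: 12.0
position: [0.6017, 0.1749, 0.0431]
tcp_rot: [[0.138, 0.99, 0.0], [0.99, -0.138, 0.0], [0.0, -0.0, -1.0]]
force: [-0.2, 0.3, -1.6]
opening: 0.16
grasp_force: 30.0
```

Emit:
jog_arm --pt "-0.014 -0.1 0" --pt "-0.028 -0.2 0" --pt "-0.042 -0.3 0" --pt "-0.055 -0.4 0" --pt "-0.07 -0.5 0" --pt "-0.083 -0.6 0" --pt "-0.097 -0.7 0" --pt "-0.11 -0.8 0" --pt "-0.125 -0.9 0" --pt "-0.14 -1 0" --pt "-0.153 -1.1 0" --pt "-0.167 -1.2 0" --turn '[0, 0, 0, 0, 0, 0, 0, 0, 0, 0, 0, 0]' --grip '[1, 1, 1, 1, 1, 1, 1, 1, 1, 1, 1, 1]'

```text
time_s: 13.5
position: [0.6, 0.163, 0.0432]
tcp_rot: [[0.137, 0.991, 0.0], [0.991, -0.137, 0.0], [0.0, 0.0, -1.0]]
force: [1.4, -0.1, -0.1]
opening: 0.161
grasp_force: 30.0
```

Emit:
jog_arm --pt "-0.014 -0.1 0" --pt "-0.028 -0.2 0" --pt "-0.042 -0.3 0" --pt "-0.055 -0.4 0" --pt "-0.07 -0.5 0" --pt "-0.083 -0.6 0" --pt "-0.097 -0.7 0" --turn '[0, 0, 0, 0, 0, 0, 0]' --grip '[1, 1, 1, 1, 1, 1, 1]'

```text
time_s: 14.38
position: [0.5991, 0.156, 0.0432]
tcp_rot: [[0.137, 0.991, 0.0], [0.991, -0.137, -0.0], [-0.0, 0.0, -1.0]]
force: [0.2, -0.5, -0.6]
opening: 0.159
grasp_force: 30.0
```

Run:
```python
from h import *
import pickle
s=read_state(); print(s["time_s"],s["position"],s["force"],s["moment"])
cs={n:capture(n) for n in("scene","side")}; pickle.dump(cs,open("c8.pkl","wb"))
a=cs["scene"]["color"][160:280,260:380]; b=cs["side"]["color"][170:250,220:300]
o=np.hstack([cv2.resize(a,(400,400),interpolation=cv2.INTER_CUBIC),cv2.resize(b,(400,400),interpolation=cv2.INTER_CUBIC)])
cv2.imwrite("pics/z8.png",o)
# roll shift in side view: bright mask centroid, before/after
for n,f in(("before","c6.pkl"),("now","c8.pkl")):
    d=pickle.load(open(f,"rb"))
    for v,(x0,y0,x1,y1) in(("scene",(290,190,335,225)),("side",(235,205,285,235))):
        g=d[v]["color"][y0:y1,x0:x1].mean(axis=2); print(n,v,g.mean().round(2),np.abs(g-pickle.load(open("c6.pkl","rb"))[v]["color"][y0:y1,x0:x1].mean(axis=2)).mean().round(2))
```

```text
14.375 [0.59905563 0.15595954 0.04317242] [ 0.20761278 -0.52841085 -0.57353047] [0.04487488 0.01649375 0.0230572 ]
before scene 129.8 0.0
before side 103.39 0.0
now scene 122.89 19.65
now side 94.2 19.2
```

View pics/z8.png

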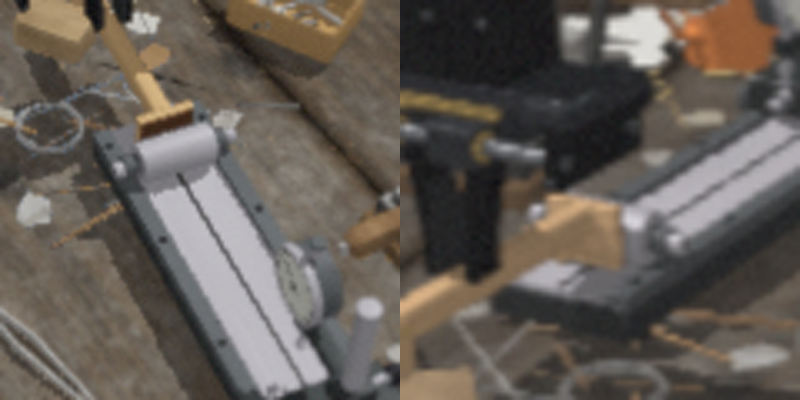

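The crops show the paddle's leather at the rear of the roll, centred and square, inside the lips. The journals rest over the lips as before. Now I'll roll it steadily along the bed.

Emit:
jog_arm --pt "-0.014 -0.1 0" --pt "-0.03 -0.22 0" --pt "-0.05 -0.37 0" --pt "-0.08 -0.55 0" --pt "-0.11 -0.8 0" --pt "-0.146 -1.05 0" --pt "-0.18 -1.3 0" --pt "-0.216 -1.55 0" --pt "-0.25 -1.8 0" --pt "-0.286 -2.05 0" --pt "-0.32 -2.3 0" --pt "-0.355 -2.55 0" --turn '[0, 0, 0, 0, 0, 0, 0, 0, 0, 0, 0, 0]' --grip '[1, 1, 1, 1, 1, 1, 1, 1, 1, 1, 1, 1]'

```text
time_s: 15.98
position: [0.5955, 0.1304, 0.0432]
tcp_rot: [[0.137, 0.991, 0.0], [0.991, -0.137, -0.0], [-0.0, 0.0, -1.0]]
force: [-0.2, -0.2, 0.1]
opening: 0.153
grasp_force: 30.0
```

Emit:
jog_arm --pt "-0.035 -0.25 0" --pt "-0.07 -0.5 0" --pt "-0.105 -0.75 0" --pt "-0.14 -1 0" --pt "-0.174 -1.25 0" --pt "-0.21 -1.5 0" --pt "-0.244 -1.75 0" --pt "-0.28 -2 0" --pt "-0.314 -2.25 0" --pt "-0.35 -2.5 0" --pt "-0.384 -2.75 0" --pt "-0.42 -3 0" --turn '[0, 0, 0, 0, 0, 0, 0, 0, 0, 0, 0, 0]' --grip '[1, 1, 1, 1, 1, 1, 1, 1, 1, 1, 1, 1]'

```text
time_s: 17.48
position: [0.5913, 0.1004, 0.0431]
tcp_rot: [[0.137, 0.991, 0.0], [0.991, -0.137, -0.0], [-0.0, 0.0, -1.0]]
force: [0.2, 0.8, 0.1]
opening: 0.163
grasp_force: 30.0
```

Emit:
jog_arm --pt "-0.035 -0.25 0" --pt "-0.07 -0.5 0" --pt "-0.105 -0.75 0" --pt "-0.14 -1 0" --pt "-0.174 -1.25 0" --pt "-0.21 -1.5 0" --pt "-0.244 -1.75 0" --pt "-0.28 -2 0" --pt "-0.314 -2.25 0" --pt "-0.35 -2.5 0" --pt "-0.384 -2.75 0" --pt "-0.42 -3 0" --turn '[0, 0, 0, 0, 0, 0, 0, 0, 0, 0, 0, 0]' --grip '[1, 1, 1, 1, 1, 1, 1, 1, 1, 1, 1, 1]'

```text
time_s: 18.98
position: [0.587, 0.0704, 0.0431]
tcp_rot: [[0.137, 0.991, -0.0], [0.991, -0.137, -0.0], [-0.0, -0.0, -1.0]]
force: [-0.3, -0.3, -1.1]
opening: 0.163
grasp_force: 30.0
```

Emit:
jog_arm --pt "-0.035 -0.25 0" --pt "-0.07 -0.5 0" --pt "-0.105 -0.75 0" --pt "-0.14 -1 0" --pt "-0.174 -1.25 0" --pt "-0.21 -1.5 0" --pt "-0.244 -1.75 0" --pt "-0.28 -2 0" --pt "-0.314 -2.25 0" --pt "-0.35 -2.5 0" --pt "-0.384 -2.75 0" --pt "-0.42 -3 0" --turn '[0, 0, 0, 0, 0, 0, 0, 0, 0, 0, 0, 0]' --grip '[1, 1, 1, 1, 1, 1, 1, 1, 1, 1, 1, 1]'

```text
time_s: 20.48
position: [0.5829, 0.0404, 0.0431]
tcp_rot: [[0.137, 0.991, 0.0], [0.991, -0.137, 0.0], [0.0, 0.0, -1.0]]
force: [0.2, -0.2, -0.3]
opening: 0.166
grasp_force: 30.0
```

Run:
```python
from h import *
s=read_state(); print(s["time_s"],s["position"],s["force"],s["moment"],s["grasp_force"])
import pickle
cs={n:capture(n) for n in("scene","side")}; pickle.dump(cs,open("c9.pkl","wb"))
c=cs["scene"]; h=cv2.cvtColor(c["color"],cv2.COLOR_BGR2HSV)
# spindle/roll check: leather mask + bright journal blobs near predicted roll
p=np.array(s["position"]); u=np.array([-.138,-.990]); v=np.array([.99,-.138])
rc=p[:2]+u*.131; print("roll pred",rc,"bed x",(-170+ (np.array([.587,.081])-rc)@-u*1000).round(1))
print("journal ends px",proj(c,[np.r_[rc+v*a,.046] for a in(-.05,.05,0)]).round(1).tolist())
```

```text
20.475 [0.58287187 0.04036905 0.04314831] [ 0.24409559 -0.21317535 -0.32754205] [ 0.07373312  0.00341806 -0.02423512] 29.998883306980133
roll pred [ 0.56479387 -0.08932095] bed x 1.7
journal ends px [[314.3, 244.4], [351.6, 231.8], [333.2, 238.1]]
```

Emit:
jog_arm --pt "-0.035 -0.25 0" --pt "-0.07 -0.5 0" --pt "-0.105 -0.75 0" --pt "-0.14 -1 0" --pt "-0.174 -1.25 0" --pt "-0.21 -1.5 0" --pt "-0.244 -1.75 0" --pt "-0.28 -2 0" --pt "-0.314 -2.25 0" --pt "-0.345 -2.47 0" --pt "-0.37 -2.65 0" --pt "-0.39 -2.8 0" --turn '[0, 0, 0, 0, 0, 0, 0, 0, 0, 0, 0, 0]' --grip '[1, 1, 1, 1, 1, 1, 1, 1, 1, 1, 1, 1]'

```text
time_s: 22.08
position: [0.579, 0.0124, 0.0431]
tcp_rot: [[0.137, 0.991, -0.0], [0.991, -0.137, 0.0], [-0.0, -0.0, -1.0]]
force: [0.2, 0.4, -1.0]
opening: 0.161
grasp_force: 30.0
```

Emit:
jog_arm --pt "-0.014 -0.1 0" --pt "-0.028 -0.2 0" --pt "-0.042 -0.3 0" --pt "-0.055 -0.4 0" --pt "-0.07 -0.5 0" --pt "-0.083 -0.6 0" --pt "-0.097 -0.7 0" --pt "-0.11 -0.8 0" --turn '[0, 0, 0, 0, 0, 0, 0, 0]' --grip '[1, 1, 1, 1, 1, 1, 1, 1]'

```text
time_s: 23.08
position: [0.5779, 0.0045, 0.0432]
tcp_rot: [[0.137, 0.991, 0.0], [0.991, -0.137, -0.0], [-0.0, 0.0, -1.0]]
force: [-0.7, 0.9, -1.5]
opening: 0.162
grasp_force: 30.0
```

Run:
```python
from h import *
import pickle
for i in range(4): capture("side") ; s=read_state(); print(s["time_s"],np.round(s["position"],4),np.round(s["force"],2))
c=capture("scene"); g=c["color"]
p=np.array(s["position"]); u=np.array([-.138,-.990]); v=np.array([.99,-.138]); rc=p[:2]+u*.131
print((-170+ (np.array([.587,.081])-rc)@-u*1000).round(1))
# bright-blob near journal: left journal end visible? sample brightness along the near lip line (b=-40mm) at z=.046
for b in(-.041,-.036):
    q=proj(c,[np.r_[p[:2]+u*a+v*b,.049] for a in np.arange(.100,.175,.003)]); print([int(g[int(round(y)),int(round(x))].mean()) for x,y in q])
```

```text
23.125 [0.5779 0.0043 0.0431] [-0.45 -0.5  -0.66]
23.175 [0.5779 0.0044 0.0432] [ 0.11 -0.72 -1.4 ]
23.225 [0.5779 0.0044 0.0432] [-0.    0.63 -1.12]
23.275 [0.5779 0.0045 0.0432] [ 0.03  0.33 -1.58]
37.9
[117, 115, 117, 114, 118, 114, 108, 96, 85, 107, 110, 100, 89, 84, 72, 71, 103, 92, 93, 86, 106, 115, 154, 179, 155]
[121, 124, 121, 122, 123, 121, 120, 120, 107, 79, 103, 76, 73, 72, 77, 105, 107, 107, 119, 120, 131, 161, 191, 189, 190]
```

Run:
```python
from h import *
import pickle
r=pickle.load(open("c6.pkl","rb")); u=np.array([-.138,-.990]); v=np.array([.99,-.138]); o=np.array([.5755,0])
for n in("side","scene"):
    c=capture(n); now=c["color"].astype(int); ref=r[n]["color"].astype(int)
    for b in((.042,) if n=="side" else (-.042,-.02,.0)):
        A=np.arange(.05,.2,.004)
        q=proj(c,[np.r_[o+u*a+v*b*1.,.046] for a in A]) if n=="scene" else proj(c,[np.r_[o+u*a+v*-.042,.046] for a in A])
        print(n,b,[(int(round(a*1000)),int(abs(now[int(round(y)),int(round(x))]-ref[int(round(y)),int(round(x))]).mean()),int(now[int(round(y)),int(round(x))].mean())) for a,(x,y) in zip(A,q)])
print(read_state()["position"])
```

```text
side 0.042 [(50, 77, 104), (54, 74, 102), (58, 74, 102), (62, 76, 103), (66, 72, 103), (70, 76, 105), (74, 76, 102), (78, 75, 103), (82, 75, 99), (86, 75, 99), (90, 74, 103), (94, 74, 95), (98, 78, 99), (102, 88, 88), (106, 111, 68), (110, 112, 66), (114, 106, 68), (118, 99, 81), (122, 68, 110), (126, 6, 171), (130, 6, 171), (134, 16, 162), (138, 8, 167), (142, 8, 167), (146, 2, 173), (150, 2, 173), (154, 1, 176), (158, 1, 168), (162, 1, 168), (166, 1, 111), (170, 1, 99), (174, 1, 88), (178, 1, 78), (182, 1, 78), (186, 1, 45), (190, 1, 40), (194, 1, 40), (198, 1, 40)]
scene -0.042 [(50, 43, 63), (54, 40, 66), (58, 43, 67), (62, 48, 65), (66, 43, 68), (70, 37, 77), (74, 1, 113), (78, 2, 110), (82, 1, 113), (86, 1, 113), (90, 3, 109), (94, 2, 109), (98, 2, 113), (102, 2, 111), (106, 1, 113), (110, 1, 112), (114, 11, 100), (118, 39, 72), (122, 54, 165), (126, 39, 150), (130, 1, 109), (134, 42, 69), (138, 49, 61), (142, 43, 64), (146, 42, 61), (150, 35, 72), (154, 22, 89), (158, 0, 111), (162, 2, 113), (166, 2, 115), (170, 1, 111), (174, 0, 110), (178, 2, 113), (182, 1, 113), (186, 3, 11
[... 566 characters left out ...]
182, 0, 191), (186, 0, 192), (190, 2, 193), (194, 1, 190), (198, 4, 175)]
scene 0.0 [(50, 84, 108), (54, 85, 106), (58, 79, 112), (62, 89, 103), (66, 82, 108), (70, 75, 116), (74, 66, 126), (78, 84, 106), (82, 77, 113), (86, 53, 137), (90, 31, 169), (94, 33, 165), (98, 139, 52), (102, 149, 42), (106, 141, 49), (110, 80, 110), (114, 5, 186), (118, 1, 189), (122, 0, 189), (126, 5, 184), (130, 22, 167), (134, 35, 154), (138, 50, 139), (142, 61, 128), (146, 75, 115), (150, 69, 120), (154, 68, 121), (158, 24, 166), (162, 1, 192), (166, 3, 189), (170, 1, 181), (174, 2, 188), (178, 1, 192), (182, 1, 193), (186, 2, 194), (190, 2, 193), (194, 1, 193), (198, 2, 192)]
[0.57787654 0.00454728 0.04314037]
```

The roll's journal shows at a≈0.124 m along the bed line from y=0, which agrees with the paddle face at 0.110. So the roll is still against the leather, and I'll go on slowly with force checks.

Emit:
jog_arm --pt "-0.014 -0.1 0" --pt "-0.028 -0.2 0" --pt "-0.042 -0.3 0" --pt "-0.055 -0.4 0" --pt "-0.07 -0.5 0" --pt "-0.083 -0.6 0" --turn '[0, 0, 0, 0, 0, 0]' --grip '[1, 1, 1, 1, 1, 1]'

```text
time_s: 24.18
position: [0.5771, -0.0015, 0.0432]
tcp_rot: [[0.137, 0.991, 0.0], [0.991, -0.137, 0.0], [0.0, 0.0, -1.0]]
force: [0.1, 0.0, -2.0]
opening: 0.16
grasp_force: 30.0
```

```bash
cat > f.py <<'E'
from h import *
F=[];M=[]
for i in range(3):
    s=read_state(); F.append(s["force"]); M.append(s["moment"]); capture("side") if i<2 else 0
p=s["position"]; F=np.array(F); print(round(s["time_s"],2),np.round(p,4),"push",np.round(F@[.138,.99,0],2),"mean",F.mean(0).round(2),"mom",np.mean(M,0).round(3), "grip bed a", round((-170+((np.array([.587,.081])-p[:2])@[.138,.99]+.131)*1000),1))
E
python3 f.py
```

```text
24.27 [ 0.577  -0.0016  0.0431] push [ 0.03 -0.05  0.5 ] mean [ 0.18  0.14 -1.03] mom [ 0.016 -0.009 -0.027] grip bed a 44.2
```

Emit:
jog_arm --pt "-0.014 -0.1 0" --pt "-0.028 -0.2 0" --pt "-0.042 -0.3 0" --pt "-0.055 -0.4 0" --pt "-0.07 -0.5 0" --pt "-0.083 -0.6 0" --turn '[0, 0, 0, 0, 0, 0]' --grip '[1, 1, 1, 1, 1, 1]'

```text
time_s: 25.02
position: [0.5762, -0.0075, 0.0432]
tcp_rot: [[0.137, 0.991, 0.0], [0.991, -0.137, -0.0], [0.0, 0.0, -1.0]]
force: [-0.2, 0.7, -0.9]
opening: 0.165
grasp_force: 30.0
```

```bash
python3 f.py
```

```text
25.12 [ 0.5762 -0.0076  0.0431] push [ 0.7  -0.25 -0.3 ] mean [-0.24  0.08 -0.97] mom [ 0.032 -0.021  0.015] grip bed a 50.2
```

Emit:
jog_arm --pt "-0.014 -0.1 0" --pt "-0.028 -0.2 0" --pt "-0.042 -0.3 0" --pt "-0.055 -0.4 0" --pt "-0.07 -0.5 0" --pt "-0.083 -0.6 0" --turn '[0, 0, 0, 0, 0, 0]' --grip '[1, 1, 1, 1, 1, 1]'

```text
time_s: 25.88
position: [0.5754, -0.0136, 0.0431]
tcp_rot: [[0.137, 0.991, 0.0], [0.991, -0.137, -0.0], [-0.0, 0.0, -1.0]]
force: [-0.2, 1.2, 0.2]
opening: 0.163
grasp_force: 30.0
```

```bash
python3 f.py
```

```text
25.98 [ 0.5754 -0.0136  0.0432] push [ 1.12  0.55 -0.35] mean [-0.24  0.48 -0.36] mom [-0.016 -0.011 -0.019] grip bed a 56.3
```

Emit:
jog_arm --pt "-0.014 -0.1 0" --pt "-0.028 -0.2 0" --pt "-0.042 -0.3 0" --turn '[0, 0, 0]' --grip '[1, 1, 1]'

```text
time_s: 26.35
position: [0.575, -0.0165, 0.0431]
tcp_rot: [[0.137, 0.991, -0.0], [0.991, -0.137, 0.0], [0.0, -0.0, -1.0]]
force: [-0.6, -0.5, -0.9]
opening: 0.157
grasp_force: 30.0
```

```bash
python3 f.py
```

```text
26.45 [ 0.575  -0.0166  0.0431] push [-0.61 -0.4  -0.31] mean [ 0.11 -0.46 -1.38] mom [ 0.046  0.024 -0.005] grip bed a 59.3
```

Nothing yet, so I'll carry on.

Emit:
jog_arm --pt "-0.014 -0.1 0" --pt "-0.028 -0.2 0" --pt "-0.042 -0.3 0" --pt "-0.055 -0.4 0" --pt "-0.07 -0.5 0" --turn '[0, 0, 0, 0, 0]' --grip '[1, 1, 1, 1, 1]'

```text
time_s: 27.08
position: [0.5743, -0.0215, 0.0432]
tcp_rot: [[0.137, 0.991, 0.0], [0.991, -0.137, -0.0], [-0.0, 0.0, -1.0]]
force: [-0.4, 1.1, -0.7]
opening: 0.162
grasp_force: 30.0
```

```bash
python3 f.py
```

```text
27.18 [ 0.5743 -0.0216  0.0431] push [ 1.04 -0.58 -0.18] mean [-0.4   0.15 -1.05] mom [ 0.032 -0.009 -0.004] grip bed a 64.3
```

Emit:
jog_arm --pt "-0.014 -0.1 0" --pt "-0.028 -0.2 0" --pt "-0.042 -0.3 0" --pt "-0.055 -0.4 0" --pt "-0.07 -0.5 0" --turn '[0, 0, 0, 0, 0]' --grip '[1, 1, 1, 1, 1]'

```text
time_s: 27.8
position: [0.5736, -0.0265, 0.0432]
tcp_rot: [[0.137, 0.991, 0.0], [0.991, -0.137, -0.0], [-0.0, 0.0, -1.0]]
force: [-0.5, 0.5, -0.6]
opening: 0.165
grasp_force: 30.0
```

```bash
python3 f.py
```

```text
27.9 [ 0.5736 -0.0266  0.0431] push [0.45 0.16 0.87] mean [-0.04  0.5  -0.45] mom [ 0.052 -0.006  0.   ] grip bed a 69.4
```

Run:
```python
from h import *
import pickle
cs=pickle.load(open("c0.pkl","rb")); c=cs["scene"]; d=cs["side"]
for P in(onplane(c,[(351,245.5)],.1335)[0],onplane(d,[(298,168)],.1335)[0]):
    print(P,"bed",-170+((np.array([.587,.081])-P[:2])@[.138,.99])*1000,"lat",(P[:2]-[.5757,0])@[.99,-.138]*1000)
g=cv2.cvtColor(c["color"],cv2.COLOR_BGR2GRAY); print(cv2.HoughCircles(d["color"].mean(axis=2).astype(np.uint8)[150:190,280:315],cv2.HOUGH_GRADIENT,1,20,param1=80,param2=8,minRadius=6,maxRadius=14))
```

```text
[ 0.54277048 -0.17865691  0.1335    ] bed 93.16401947602355 lat -7.94557365922638
[ 0.53924099 -0.15778778  0.1335    ] bed 72.99064456161088 lat -14.319707540493072
[[[27.5 18.5 13.4]
  [ 2.5 14.5 13.4]]]
```

Emit:
jog_arm --pt "-0.014 -0.1 0" --pt "-0.028 -0.2 0" --pt "-0.042 -0.3 0" --turn '[0, 0, 0]' --grip '[1, 1, 1]'

```text
time_s: 28.28
position: [0.5732, -0.0295, 0.0432]
tcp_rot: [[0.137, 0.991, 0.0], [0.991, -0.137, -0.0], [0.0, 0.0, -1.0]]
force: [-0.3, -0.5, -1.0]
opening: 0.161
grasp_force: 30.0
```

```bash
python3 f.py
```

```text
28.38 [ 0.5732 -0.0296  0.0432] push [-0.49  0.05  0.77] mean [ 0.09  0.1  -1.3 ] mom [ 0.035  0.017 -0.004] grip bed a 72.4
```

Run:
```python
from h import *
import pickle
cs=pickle.load(open("c0.pkl","rb"))
o1,d1=ray(cs["scene"],[(351,245.5)]);o2,d2=ray(cs["side"],[(298.6,167.4)])
t=np.linalg.lstsq(np.c_[d1[0],-d2[0]],o2-o1,rcond=None)[0]; a=o1+d1[0]*t[0];b=o2+d2[0]*t[1]; P=(a+b)/2
print(a,b,"bed",-170+((np.array([.587,.081])-P[:2])@[.138,.99])*1000)
```

```text
[ 0.54469148 -0.17660606  0.12985029] [ 0.54446768 -0.17664747  0.12970922] bed 90.90451806011629
```

Emit:
jog_arm --pt "-0.014 -0.1 0" --pt "-0.028 -0.2 0" --pt "-0.042 -0.3 0" --turn '[0, 0, 0]' --grip '[1, 1, 1]'

```text
time_s: 28.75
position: [0.5727, -0.0325, 0.0431]
tcp_rot: [[0.137, 0.991, -0.0], [0.991, -0.137, 0.0], [0.0, -0.0, -1.0]]
force: [-0.1, -0.5, -0.3]
opening: 0.159
grasp_force: 30.0
```

```bash
python3 f.py
```

```text
28.85 [ 0.5728 -0.0326  0.0432] push [-0.53  0.06  0.31] mean [-0.11 -0.04 -0.6 ] mom [ 0.051  0.025 -0.011] grip bed a 75.5
```

Emit:
jog_arm --pt "-0.014 -0.1 0" --pt "-0.028 -0.2 0" --pt "-0.042 -0.3 0" --pt "-0.055 -0.4 0" --turn '[0, 0, 0, 0]' --grip '[1, 1, 1, 1]'

```text
time_s: 29.35
position: [0.5722, -0.0361, 0.0432]
tcp_rot: [[0.138, 0.99, 0.0], [0.99, -0.138, 0.001], [0.001, 0.0, -1.0]]
force: [0.5, 1.7, 0.2]
opening: 0.165
grasp_force: 30.0
```

```bash
python3 f.py
```

```text
29.45 [ 0.5722 -0.0367  0.0432] push [ 1.73 -0.86  0.45] mean [-0.01  0.45 -1.02] mom [ 0.192 -0.008  0.012] grip bed a 79.5
```

The moment has jumped from 0.04 to 0.19 N m, so the tip is starting to ride up at about x=79 mm. I expect the stops at about 92 mm, and I'll take finer steps from here.

Emit:
jog_arm --pt "-0.007 -0.05 0" --pt "-0.014 -0.1 0" --pt "-0.021 -0.15 0" --pt "-0.028 -0.2 0" --pt "-0.035 -0.25 0" --pt "-0.042 -0.3 0" --turn '[0, 0, 0, 0, 0, 0]' --grip '[1, 1, 1, 1, 1, 1]'

```text
time_s: 30.2
position: [0.5718, -0.0396, 0.0432]
tcp_rot: [[0.137, 0.991, 0.0], [0.991, -0.137, -0.0], [-0.0, 0.0, -1.0]]
force: [0.4, 1.1, -0.6]
opening: 0.16
grasp_force: 30.0
```

```bash
python3 f.py
```

```text
30.3 [ 0.5718 -0.0396  0.0431] push [1.09 0.73 0.71] mean [ 0.03  0.85 -0.47] mom [ 0.183 -0.022 -0.002] grip bed a 82.5
```

Emit:
jog_arm --pt "-0.007 -0.05 0" --pt "-0.014 -0.1 0" --pt "-0.021 -0.15 0" --pt "-0.028 -0.2 0" --pt "-0.035 -0.25 0" --pt "-0.042 -0.3 0" --turn '[0, 0, 0, 0, 0, 0]' --grip '[1, 1, 1, 1, 1, 1]'

```text
time_s: 31.05
position: [0.5713, -0.0425, 0.0431]
tcp_rot: [[0.137, 0.991, -0.0], [0.991, -0.137, -0.0], [-0.0, -0.0, -1.0]]
force: [0.7, 0.7, 0.2]
opening: 0.158
grasp_force: 30.0
```

```bash
python3 f.py
```

```text
31.15 [ 0.5713 -0.0428  0.0431] push [ 0.74 -0.04 -0.14] mean [ 0.03  0.18 -1.07] mom [ 0.087 -0.035  0.004] grip bed a 85.7
```

Emit:
jog_arm --pt "-0.006 -0.04 0" --pt "-0.011 -0.08 0" --pt "-0.017 -0.12 0" --pt "-0.022 -0.16 0" --pt "-0.028 -0.2 0" --turn '[0, 0, 0, 0, 0]' --grip '[1, 1, 1, 1, 1]'

```text
time_s: 31.78
position: [0.571, -0.0445, 0.0432]
tcp_rot: [[0.137, 0.991, -0.0], [0.991, -0.137, -0.0], [-0.0, -0.0, -1.0]]
force: [-0.0, 1.8, 0.1]
opening: 0.161
grasp_force: 30.0
```

```bash
python3 f.py
```

```text
31.88 [ 0.571  -0.0447  0.0431] push [ 1.78 -0.05  0.24] mean [-0.14  0.68 -0.55] mom [ 0.083 -0.014  0.02 ] grip bed a 87.6
```

Emit:
jog_arm --pt "-0.003 -0.02 0" --pt "-0.006 -0.04 0" --pt "-0.008 -0.06 0" --pt "-0.011 -0.08 0" --turn '[0, 0, 0, 0]' --grip '[1, 1, 1, 1]'

```text
time_s: 32.38
position: [0.571, -0.0452, 0.0432]
tcp_rot: [[0.137, 0.991, 0.0], [0.991, -0.137, 0.0], [0.0, -0.0, -1.0]]
force: [0.0, 1.1, -1.2]
opening: 0.156
grasp_force: 30.0
```

```bash
python3 f.py
```

```text
32.48 [ 0.571  -0.0453  0.0432] push [1.1  0.53 0.59] mean [-0.03  0.75 -0.52] mom [ 0.195 -0.002  0.005] grip bed a 88.2
```

Emit:
jog_arm --pt "-0.003 -0.02 0" --pt "-0.006 -0.04 0" --pt "-0.006 -0.04 0" --turn '[0, 0, 0]' --grip '[1, 1, 1]'

```text
time_s: 32.85
position: [0.5709, -0.0458, 0.0431]
tcp_rot: [[0.137, 0.991, -0.0], [0.991, -0.137, -0.0], [-0.0, -0.0, -1.0]]
force: [0.4, 0.0, -0.5]
opening: 0.16
grasp_force: 30.0
```

```bash
python3 f.py
```

```text
32.95 [ 0.5709 -0.0458  0.0431] push [0.08 0.05 1.14] mean [ 0.11  0.41 -0.33] mom [ 0.039 -0.028 -0.002] grip bed a 88.8
```

Moment is back to 0.04 N m, so that was not yet the stops. I'll carry on in 0.2 mm steps.

Emit:
jog_arm --pt "-0.003 -0.02 0" --pt "-0.006 -0.04 0" --pt "-0.008 -0.06 0" --pt "-0.011 -0.08 0" --turn '[0, 0, 0, 0]' --grip '[1, 1, 1, 1]'

```text
time_s: 33.45
position: [0.5708, -0.0464, 0.0432]
tcp_rot: [[0.137, 0.991, 0.0], [0.991, -0.137, 0.0], [0.0, 0.0, -1.0]]
force: [0.7, 0.2, -0.9]
opening: 0.16
grasp_force: 30.0
```

```bash
python3 f.py
```

```text
33.55 [ 0.5708 -0.0466  0.0432] push [0.32 0.27 0.53] mean [-0.13  0.39 -1.07] mom [ 0.066 -0.02   0.009] grip bed a 89.6
```

Emit:
jog_arm --pt "-0.003 -0.02 0" --pt "-0.006 -0.04 0" --pt "-0.008 -0.06 0" --turn '[0, 0, 0]' --grip '[1, 1, 1]'

```text
time_s: 33.92
position: [0.5707, -0.047, 0.0432]
tcp_rot: [[0.137, 0.991, -0.0], [0.991, -0.137, 0.0], [0.0, -0.0, -1.0]]
force: [0.2, 0.4, -0.4]
opening: 0.158
grasp_force: 30.0
```

```bash
python3 f.py
```

```text
34.02 [ 0.5707 -0.0471  0.0432] push [0.41 0.71 0.8 ] mean [ 0.51  0.58 -0.3 ] mom [ 0.107 -0.023 -0.013] grip bed a 90.1
```

Emit:
jog_arm --pt "-0.003 -0.02 0" --pt "-0.006 -0.04 0" --pt "-0.008 -0.06 0" --pt "-0.011 -0.08 0" --turn '[0, 0, 0, 0]' --grip '[1, 1, 1, 1]'

```text
time_s: 34.52
position: [0.5706, -0.0476, 0.0432]
tcp_rot: [[0.138, 0.99, 0.0], [0.99, -0.138, 0.0], [0.0, -0.0, -1.0]]
force: [0.3, 2.6, -0.6]
opening: 0.163
grasp_force: 30.0
```

```bash
python3 f.py
```

```text
34.62 [ 0.5706 -0.0476  0.0432] push [2.66 1.19 2.12] mean [ 0.26  1.98 -0.7 ] mom [ 0.445 -0.05   0.017] grip bed a 90.5
```

The force and moment are growing without travel: these are the stops. Now a light press.

Emit:
jog_arm --pt "-0.003 -0.02 0" --pt "-0.003 -0.02 0" --turn '[0, 0]' --grip '[1, 1]'

```text
time_s: 34.88
position: [0.5706, -0.0477, 0.0432]
tcp_rot: [[0.138, 0.99, 0.0], [0.99, -0.138, 0.001], [0.001, -0.0, -1.0]]
force: [1.0, 3.7, 0.1]
opening: 0.16
grasp_force: 30.0
```

```bash
python3 f.py
```

```text
34.98 [ 0.5705 -0.0477  0.0432] push [3.79 4.39 4.39] mean [ 0.44  4.17 -0.01] mom [ 0.711 -0.091 -0.015] grip bed a 90.7
```

Emit:
jog_arm --pt "-0.001 -0.01 0" --pt "-0.001 -0.01 0" --pt "-0.001 -0.01 0" --turn '[0, 0, 0]' --grip '[1, 1, 1]'

```text
time_s: 35.35
position: [0.5705, -0.0478, 0.0432]
tcp_rot: [[0.138, 0.99, -0.0], [0.99, -0.138, 0.001], [0.001, -0.0, -1.0]]
force: [0.9, 5.8, 1.3]
opening: 0.159
grasp_force: 30.0
```

```bash
python3 f.py
```

```text
35.45 [ 0.5706 -0.0478  0.0432] push [5.9  5.12 4.87] mean [0.67 5.25 0.85] mom [ 0.944 -0.165 -0.002] grip bed a 90.8
```

The press reads about 5.2 N. Now I'll retract, easing off straight back.

Emit:
jog_arm --pt "0.003 0.02 0" --pt "0.006 0.04 0" --pt "0.01 0.07 0" --pt "0.014 0.1 0" --pt "0.02 0.15 0" --pt "0.035 0.25 0" --pt "0.056 0.4 0" --pt "0.083 0.6 0" --pt "0.125 0.9 0" --pt "0.18 1.3 0" --pt "0.25 1.8 0" --pt "0.335 2.4 0" --turn '[0, 0, 0, 0, 0, 0, 0, 0, 0, 0, 0, 0]' --grip '[1, 1, 1, 1, 1, 1, 1, 1, 1, 1, 1, 1]'

```text
time_s: 36.95
position: [0.574, -0.0237, 0.0432]
tcp_rot: [[0.137, 0.991, 0.0], [0.991, -0.137, 0.0], [0.0, 0.0, -1.0]]
force: [0.1, -0.1, -1.1]
opening: 0.161
grasp_force: 30.0
```

Emit:
jog_arm --pt "0.14 1 0" --pt "0.28 2 0" --pt "0.42 3 0.5" --pt "0.56 4 1.5" --pt "0.76 5.5 3" --pt "0.97 7 4.5" --pt "1.18 8.5 5.5" --pt "1.4 10 5.5" --pt "1.7 12 5.5" --pt "1.95 14 5.5" --pt "2.23 16 5.5" --pt "2.5 18 5.5" --turn '[0, 0, 0, 0, 0, 0, 0, 0, 0, 0, 0, 0]' --grip '[1, 1, 1, 1, 1, 1, 1, 1, 1, 1, 1, 1]'

```text
time_s: 38.45
position: [0.5989, 0.1573, 0.0978]
tcp_rot: [[0.137, 0.991, -0.001], [0.991, -0.137, -0.0], [-0.0, -0.001, -1.0]]
force: [1.2, 0.7, -1.0]
opening: 0.16
grasp_force: 30.0
```

```bash
python3 f.py
python3 - <<'E'
from h import *
import pickle
r=pickle.load(open("c6.pkl","rb")); u=np.array([-.138,-.990]); v=np.array([.99,-.138]); o=np.array([.5755,0])
c=capture("scene"); now=c["color"].astype(int); ref=r["scene"]["color"].astype(int)
for b in(-.042,-.02):
    A=np.arange(.14,.21,.003); q=proj(c,[np.r_[o+u*a+v*b,.046] for a in A])
    print(b,[(int(round(a*1000)),int(abs(now[int(round(y)),int(round(x))]-ref[int(round(y)),int(round(x))]).mean()),int(now[int(round(y)),int(round(x))].mean())) for a,(x,y) in zip(A,q)])
E
```

```text
38.55 [0.5991 0.1583 0.098 ] push [ 0.84  0.98 -0.48] mean [ 0.55  0.37 -0.93] mom [ 0.05   0.007 -0.031] grip bed a -117.2
-0.042 [(140, 1, 109), (143, 2, 106), (146, 0, 103), (149, 1, 79), (152, 0, 107), (155, 1, 111), (158, 2, 109), (161, 1, 111), (164, 3, 107), (167, 2, 110), (170, 3, 107), (173, 26, 85), (176, 38, 74), (179, 15, 96), (182, 30, 82), (185, 25, 85), (188, 43, 66), (191, 37, 62), (194, 9, 62), (197, 1, 66), (200, 2, 62), (203, 3, 41), (206, 2, 39), (209, 4, 38)]
-0.02 [(140, 1, 187), (143, 2, 188), (146, 1, 187), (149, 1, 188), (152, 2, 189), (155, 2, 188), (158, 1, 189), (161, 5, 185), (164, 15, 175), (167, 26, 164), (170, 36, 154), (173, 74, 117), (176, 70, 120), (179, 69, 121), (182, 65, 126), (185, 68, 123), (188, 69, 122), (191, 68, 122), (194, 62, 126), (197, 40, 137), (200, 6, 165), (203, 7, 100), (206, 1, 46), (209, 4, 41)]
```

The roll's journal is at a≈0.179 m, exactly where it was pressed home. Now I'll carry the paddle back to its place.

Emit:
jog_arm --pt "-2 1.8 0" --pt "-5 4.6 0" --pt "-8 7.4 0" --pt "-11 10 0" --pt "-14 12.8 0" --pt "-15.5 14.2 0" --pt "-15.5 14.2 -2" --pt "-15.5 14.2 -5" --pt "-15.5 14.2 -7" --pt "-15.5 14.2 -8" --pt "-15.5 14.2 -8.5" --pt "-15.5 14.2 -8.6" --turn '[0, 0.5, 1, 1.5, 1.9, 1.9, 1.9, 1.9, 1.9, 1.9, 1.9, 1.9]' --grip '[1, 1, 1, 1, 1, 1, 1, 1, 1, 1, 1, 1]'

```text
time_s: 40.1
position: [0.4445, 0.2978, 0.0124]
tcp_rot: [[0.105, 0.994, 0.001], [0.994, -0.105, 0.0], [0.0, 0.001, -1.0]]
force: [-0.2, -0.3, -1.2]
opening: 0.164
grasp_force: 30.0
```

```bash
python3 f.py
```

```text
40.2 [0.4444 0.2979 0.0126] push [-0.32  0.3   0.42] mean [ 0.48  0.07 -0.81] mom [ 0.036  0.019 -0.014] grip bed a -234.1
```

Emit:
jog_arm --pt "0 0 -0.1" --pt "0 0 -0.2" --pt "0 0 -0.3" --pt "0 0 -0.4" --pt "0 0 -0.4" --turn '[0, 0, 0, 0, 0]' --grip '[1, 1, 1, 1, 1]'

```text
time_s: 40.83
position: [0.4438, 0.2978, 0.0081]
tcp_rot: [[0.104, 0.995, -0.0], [0.995, -0.104, -0.0], [-0.0, -0.0, -1.0]]
force: [-0.4, -0.8, 0.5]
opening: 0.16
grasp_force: 30.0
```

```bash
python3 f.py
```

```text
40.92 [0.4439 0.2978 0.0081] push [-0.82  0.26  0.69] mean [-0.37  0.1   0.06] mom [0.017 0.021 0.037] grip bed a -233.9
```

Emit:
jog_arm --pt "0 0 -0.05" --pt "0 0 -0.1" --pt "0 0 -0.1" --turn '[0, 0, 0]' --grip '[1, 1, 1]'

```text
time_s: 41.3
position: [0.4441, 0.2979, 0.0074]
tcp_rot: [[0.104, 0.995, 0.0], [0.995, -0.104, 0.0], [0.0, 0.0, -1.0]]
force: [-0.7, -0.5, -0.2]
opening: 0.162
grasp_force: 30.0
```

```bash
python3 f.py
```

```text
41.4 [0.4441 0.2978 0.0073] push [-0.55 -0.49 -0.37] mean [-0.45 -0.41  1.37] mom [-0.081  0.075 -0.021] grip bed a -234.0
```

Emit:
jog_arm --pt "0 0 0" --pt "0 0 0" --pt "0 0 0" --pt "0 0 0" --pt "0 0 0" --pt "0 0 0" --pt "0 0 0" --turn '[0, 0, 0, 0, 0, 0, 0]' --grip '[0.7, 0.5, 0.4, 0.4, 0.4, 0.4, 0.4]'

```text
time_s: 42.28
position: [0.4439, 0.2978, 0.0071]
tcp_rot: [[0.105, 0.995, -0.0], [0.995, -0.105, -0.0], [-0.0, -0.0, -1.0]]
force: [0.6, -0.2, -0.2]
opening: 0.597
grasp_force: 0.0
```

Emit:
jog_arm --pt "0 0 1" --pt "0 0 3" --pt "0 0 6" --pt "0 0 10" --pt "0 0 14" --pt "0 0 16" --pt "0 0 16" --pt "0 0 16" --turn '[0, 0, 0, 0, 0, 0, 0, 0]' --grip '[0.4, 0.4, 0.4, 0.4, 0.4, 0.4, 0.4, 0.4]'

```text
time_s: 43.28
position: [0.4432, 0.2975, 0.1666]
tcp_rot: [[0.105, 0.995, -0.001], [0.995, -0.105, -0.001], [-0.001, -0.001, -1.0]]
force: [0.3, -0.5, -0.4]
opening: 0.603
grasp_force: 0.0
```

```bash
python3 f.py
python3 - <<'E'
from h import *
import pickle
r=pickle.load(open("c0.pkl","rb"))
for n,roi in(("scene",(203,140,250,205)),("side",(225,240,315,310))):
    for c in(r[n],capture(n)):
        h=cv2.cvtColor(c["color"],cv2.COLOR_BGR2HSV); m=cv2.inRange(h,(8,80,110),(25,190,255)); x0,y0,x1,y1=roi; z=np.zeros_like(m); z[y0:y1,x0:x1]=m[y0:y1,x0:x1]
        k,l,s,ce=cv2.connectedComponentsWithStats(z); i=1+np.argmax(s[1:,4]); ct=max(cv2.findContours((l==i).astype(np.uint8),0,2)[0],key=cv2.contourArea)
        print(n,s[i],cv2.approxPolyDP(ct,1.5,True).reshape(-1,2).tolist())
u=np.array([-.138,-.990]); v=np.array([.99,-.138]); o=np.array([.5755,0]); c=capture("scene"); now=c["color"]
A=np.arange(.155,.21,.003); q=proj(c,[np.r_[o+u*a+v*-.02,.046] for a in A]); print([(int(round(a*1000)),int(now[int(round(y)),int(round(x))].mean())) for a,(x,y) in zip(A,q)])
E
```

```text
43.38 [0.443  0.2974 0.166 ] push [-0.43 -0.13 -0.09] mean [-0.04 -0.21 -0.1 ] mom [-0.007  0.005  0.007] grip bed a -233.4
scene [207 147  34  49 382] [[207, 148], [207, 156], [213, 161], [227, 188], [224, 190], [224, 195], [225, 192], [240, 187], [232, 185], [214, 150], [211, 147]]
scene [207 148  33  46 394] [[207, 149], [208, 157], [221, 177], [215, 183], [222, 179], [226, 187], [223, 191], [224, 193], [238, 189], [238, 186], [234, 187], [229, 181], [213, 149]]
side [243 251  55  53 816] [[296, 254], [279, 251], [279, 258], [273, 263], [269, 255], [273, 263], [244, 288], [244, 301], [251, 303], [254, 299], [254, 292], [281, 267], [296, 267]]
side [244 250  54  54 806] [[297, 254], [281, 250], [280, 258], [245, 287], [245, 301], [252, 302], [255, 298], [255, 292], [283, 266], [297, 267]]
[(155, 187), (158, 187), (161, 184), (164, 175), (167, 164), (170, 154), (173, 117), (176, 118), (179, 123), (182, 122), (185, 123), (188, 120), (191, 119), (194, 124), (197, 136), (200, 165), (203, 99), (206, 44), (209, 34)]
```

The paddle stands upright at its starting spot, the roll is unmoved at the stops, and the arm is clear. I'm handing in.

```bash
python3 -c "
from rig import *
print(hand_in())"
```

```text
the job is handed in; nothing more can be done
None
```

The job is handed in at about 43 s: the roll is against both ball stops under the tip, pressed home at about 5 N, and the paddle is standing on the bench in its old place, about 2 mm off; my first grasp came up empty and nudged it slightly, and the second held.

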